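Hang the red-lidded pail on the hand scale

TASK

Weigh the pail with the red lid: take the sprung hand scale off its stand by the grip bar, hook the pail's bail handle with it, lift the pail clear of the worktop on the scale, and hang the scale back in its place on the stand with the pail hanging from it, clear of everything and still, so that the weight can be read. Do not touch the pail with the gripper, leave the blue-lidded pail alone and do not knock over the bottles, mill or shakers.

Things in the scene. Friction and masses are not known exactly. Their poses are not given: they have to be found in the camera images.
- scale: Hand scale hanging upright in its stand, 0.2 kg. Origin: centre of its black level grip bar (20 mm in x, 124 in y, 18 high); z up. Grasp the bar's middle from above, fingers closing along the scale's x (88 mm of bar free between the prongs). Below: 14 mm neck; yellow housing 22x44x58 mm, window on -x, from 28 to 86 mm under the origin; then the sprung hook.
- hook_seat (a point): Inside bottom of the scale's hook, where the load hangs; unloaded 134 mm straight under the scale's origin, axes as the scale. A J of 7.6 mm wire in the scale's x-z plane: shank 20 mm to -x of this point, tip 21 mm to +x with its top 17 mm above this point; wire's underside 8 mm below it. The mouth opens upward between them, 33 mm clear.
- scale_hook (a joint): Pull-out of the sprung hook from the scale, m: 0 at no load, grows as a load pulls it down; spring 320 N/m, stop at 0.035 (the red pail's weight pulls it out about 14 to 23 mm).
- scale_stand: Fixed steel stand; origin on the worktop under the hanging scale, same yaw. Two prongs along x at y = -50 and +50 mm, 12 wide, tops 279 mm high, from cross-bar and post at x = +85 to front ends at -28. The bar's ends rest on them (centre 288 mm high) between lips 9 mm high at x = -24 and +26: lift 20 mm, then out to -x. Foot 12 mm high: x +70 to +130, legs at y = -80 and +80 to x = -60.
- red_pail: Round steel pail with red lid, 102 mm diameter, lid's top 56 mm high, 0.45-0.75 kg, loose. Origin: centre of underside, z up. A rigid bail of 7.6 mm wire stands upright in its y-z plane: feet at y = -53 and +53 mm, 82 mm high there, rising to a crest 110 mm high with 14 mm of level wire at y = 0. 50 mm free between lid and crest; pass through along the pail's x from either side.
- red_pail_bail (a point): Wire's centre in the middle of the red pail's bail crest, 110 mm above the pail's underside; axes as the pail.
- blue_pail: A pail just like the red one, with a blue lid; leave it alone. Origin: centre of its underside.
- mill_1: Brown pepper mill, 58 mm wide, 170 mm tall, standing; origin: centre of the underside. Bystander.
- sq_oil: Yellow squeeze bottle, 45 mm wide, 178 mm tall, standing; origin: centre of the underside. Bystander.
- sq_jus: Brown squeeze bottle, 44 mm wide, 172 mm tall, standing; origin: centre of the underside. Bystander.
- salt_shaker: Steel shaker, 69 mm wide, 96 mm tall, standing; origin: centre of the underside. Bystander.
- sugar_shaker: Steel shaker, 69 mm wide, 96 mm tall, standing; origin: centre of the underside. Bystander.
Things that resemble listed ones, but are neither listed nor needed, are in the scene too. What is shaped like the red_pail but pink is not meant.

How it is judged:
At the end, for the whole second after the job is handed in: The scale rests in its place on the stand's prongs (within 25 mm sideways, 10 mm in height, 11 degrees); the red pail hangs in its hook by the bail (within 30 mm), over 12 mm above the worktop, clear of the stand, hook drawn over 10 mm, both within 15 degrees of upright, still (under 0.05 m/s) (height (world z) of red_pail above 0.012 m and distance between hook_seat and red_pail_bail below 0.03 m and value of joint scale_hook above 0.01 m and contact force between red_pail and scale_hook above 3 N and angle between each of red_pail, scale's own z axis and vertical below 0.26 rad and linear speed of red_pail below 0.05 m/s and horizontal distance between scale and scale_stand below 0.025 m and z of scale in the frame of scale_stand between 0.278 and 0.298 m and angle between the y axis of scale and the y axis of scale_stand, either way round below 0.2 rad and contact force between red_pail and scale_stand below 0.3 N); the robot touches nothing.
It fails at once if the gripper or arm touches the red pail (over 1 N) (contact force between red_pail and the fingers above 1 N or contact force between red_pail and the arm above 1 N).
It fails at once if the blue-lidded pail is moved more than 30 mm (distance of blue_pail from where it was at the start of the episode above 0.03 m).
It fails at once if the red pail is tipped over 45 degrees (angle between red_pail's own z axis and vertical above 0.8 rad).
It fails at once if a bottle, mill or shaker is knocked over (angle between any of mill_1, sq_oil, sq_jus, salt_shaker, sugar_shaker's own z axis and vertical above 0.6 rad).
It also fails if it takes over 61 s, if anything falls off the work surface, if the arm or the gripper's body presses on something with over 40 N, if the wrist force passes 120 N, or if a joint passes its speed limit or range.

ROBOT

A 6-joint arm with a two-finger parallel gripper is mounted at the origin on a cart in front of the work surface, level with it; the furniture and walls round the work are solid. World frame = base frame: x ahead of the robot, y to its left, z up, the work surface at z = 0. Lengths are in m, angles in rad, forces in N, time in s.
With the tool pointing down it reaches from about 0.425 to 1.125 m from the base axis. Payload 14.9 kg.
Tool frame: the origin (TCP) lies at the very end of the fingers, on their centre line; the grasp point (between the pads) lies 19 mm behind it; z points along the fingers, y is the direction in which the jaws open and shut (so a half turn about z gives the same grasp; the last joint's range is limited). The gripper opens to 91 mm and grips with 3 to 60 N. Pads are 32 mm wide; open, the fingers measure 118 mm over their backs; the gripper's body (76 mm by 178 mm) begins 60 mm behind the grasp point.
Start: joints at [-1.378, 0.379, 1.734, -0, 1.028, -0.033], TCP at [0.157, -0.682, 0.214] pointing down, gripper open.
Joint ranges: [-2.77, 2.77], [-0.74, 2.19], [0, 2.66], [-1.06, 4.2], [0.31, 2.87], [-3.08, 3.08]. Speed limits (rad/s): [1.89, 1.89, 2.39, 3.14, 3.14, 3.14].

INTERFACE

Orientations are given as a 3x3 rotation matrix whose columns are the frame's x, y, z axes.
In Python, from bench import arm gives the robot as it stands. The module is installed in compiled form; this text tells all that it offers.
- The arm moves only by the tool send_rows, never from a script. Its argument "plan" is one flat list of numbers, 7 for each row, row after row: the turn, a rotation vector about the tool's x, y, z in degrees, then the shift along the tool's x, y, z in mm, then the closure in counts, from 0 (fully open) to 255 (shut). A call has 1 to 5 rows; each row is the pose to reach, as a shift and turn from the pose commanded when the call began, along the tool's axes at that moment; what a row does not reach only later rows make up. A row lasts 1/10 s, in which the tool goes at most 50 mm and 8.59 degrees, less where a joint would pass 70% of its speed; a pose out of reach is approached as far as the arm can. A call with a gripper value outside its range is refused whole. The fingers move at their own pace and stop on an object; "squeeze" is the grip in N (left out, the last holds). Time passes only in rows, so rows that repeat a pose let the fingers close. It gives the time, the measured TCP pose, the force and the opening at its end, in the units of the state.
- arm.get_state(): the state, without advancing time (a new reading comes with each control period).
- arm.camera(name): name is "scene" or "side" or "wrist"; returns the picture (480x640x3 uint8, blue, green, red); there is no depth.
- arm.calibration(name): a dict with "fx", "fy", "cx", "cy" (pixels), "D" ([k1, k2, p1, p2, k3] as OpenCV has them; the pictures are not rectified), "extrinsics" (4x4, takes a point from world to camera coordinates). Camera axes: x right, y down, z forward; pixel columns grow to the right and rows downward; lengths in m; the calibration is good to about 2 mm. A picture is of the moment at which its call begins: read the wrist's pose just before it. calibration takes no time and is no camera call; for the wrist camera it gives the pose at the moment of the call.
- arm.finish_job(): hands the job in, once; it reports no verdict.
The state is a dict: "time": time; "q": joint angles; "joint_velocities": joint speeds; "tau": joint torques, N m; "eef_pos": TCP position; "eef_rot": TCP orientation; "contact_force": force on the tool from outside, world axes, zero at the start; "moment": the same for the moment, N m; "opening": finger opening in m.
Only numpy, scipy, OpenCV 4.12 (cv2) and the standard library are available. Lean on these libraries where they do the work, as an engineer would, in place of code of your own. Each camera call takes 0.05 s, during which the arm holds its last target.

## Working session

There is one attempt and no reset: what is moved stays moved. The work goes in short steps, Python scripts to look and compute and a tool call to move; the robot and the scene stay as the last step left them, time stands still between calls to the robot, and variables do not carry over. Pictures are saved under pics/ and viewed, and the job is handed in when it is done.

Besides the shell and the picture viewer there is one more tool, called after ">>>" as name(argument=value, ...), one argument or row to a line, values as JSON. send_rows: Moves the arm, as the interface text tells. Its arguments: {"type":"object","properties":{"plan":{"type":"array"},"squeeze":{"type":"number"}},"required":["plan"]}

```bash
mkdir -p pics; python3 - <<'E'
from bench import arm
import cv2,numpy as np
np.set_printoptions(precision=4,suppress=True)
s=arm.get_state()
for k,v in s.items(): print(k,np.array(v))
for n in ("scene","side","wrist"):
    c=arm.calibration(n); print(n,c)
    cv2.imwrite(f"pics/{n}0.png",arm.camera(n))
E
```

```text
time 0.0
q [-1.3783  0.3794  1.7348 -0.      1.0285 -0.0333]
joint_velocities [-0.0009 -0.0001 -0.0003 -0.0008  0.0002 -0.0027]
tau [  0.0029 -76.3711 -43.437    0.0652   0.0424  -0.0001]
eef_pos [ 0.1566 -0.6818  0.2133]
eef_rot [[ 0.9746  0.2239 -0.0002]
 [ 0.2239 -0.9746  0.0011]
 [ 0.     -0.0011 -1.    ]]
contact_force [ 0.0443 -0.5143  0.6826]
moment [-0.0533 -0.0097  0.0192]
opening 0.09116806843162235
scene {'fx': 617.4255934676825, 'fy': 617.4255934676825, 'cx': 316.45440889051326, 'cy': 243.67577830443355, 'D': array([-0.0567,  0.    ,  0.    ,  0.    ,  0.    ]), 'extrinsics': array([[ 0.8822, -0.4705,  0.0192, -0.4465],
       [-0.3438, -0.6713, -0.6566,  0.3278],
       [ 0.3219,  0.5726, -0.754 ,  1.4947],
       [ 0.    ,  0.    ,  0.    ,  1.    ]])}
side {'fx': 495.5030463266076, 'fy': 495.5030463266076, 'cx': 322.6626088886076, 'cy': 231.08020688250903, 'D': array([-0.0429,  0.    ,  0.    ,  0.    ,  0.    ]), 'extrinsics': array([[-0.9051, -0.425 , -0.0116,  0.4993],
       [-0.1586,  0.3628, -0.9182,  0.2472],
       [ 0.3945, -0.8293, -0.3958,  1.4517],
       [ 0.    ,  0.    ,  0.    ,  1.    ]])}
wrist {'fx': 403.2497389237544, 'fy': 403.2497389237544, 'cx': 322.39997980834835, 'cy': 232.01651764333215, 'D': array([-0.0866,  0.    ,  0.    ,  0.    ,  0.    ]), 'extrinsics': array([[ 0.2242, -0.9745, -0.0008, -0.6985],
       [-0.9386, -0.2162,  0.2688, -0.0305],
       [-0.2622, -0.0595, -0.9632,  0.3921],
       [ 0.    ,  0.    ,  0.    ,  1.    ]])}
```

View pics/scene0.png

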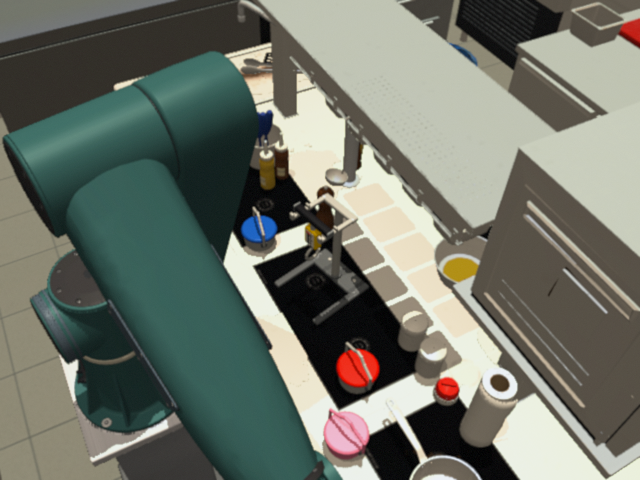

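View pics/side0.png

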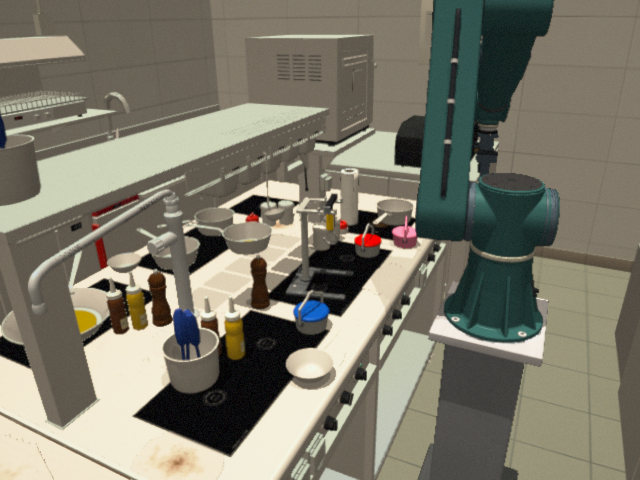

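View pics/wrist0.png

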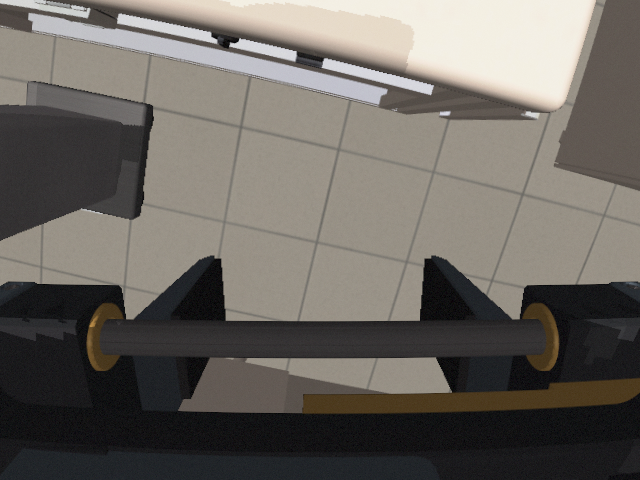

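The scene view shows the red pail at (358,370), the pink one at (346,433), the blue one at (259,230), a small red item at (447,390), and the stand and scale around (325,245). Next I'll enlarge those crops.

```bash
python3 - <<'E'
import cv2
a=cv2.imread('pics/scene0.png'); 
cv2.imwrite('pics/c1.png',cv2.resize(a[180:330,240:400],None,fx=5,fy=4*1.25,interpolation=cv2.INTER_CUBIC)[:600*2][:750])
cv2.imwrite('pics/c2.png',cv2.resize(a[320:470,310:470],None,fx=5,fy=5,interpolation=cv2.INTER_CUBIC))
b=cv2.imread('pics/side0.png')
cv2.imwrite('pics/c3.png',cv2.resize(b[180:340,270:430],None,fx=5,fy=5,interpolation=cv2.INTER_CUBIC))
E
for f in c1 c2 c3; do python3 -c "
import cv2;a=cv2.imread('pics/$f.png');a=cv2.resize(a,None,fx=.75,fy=.75,interpolation=cv2.INTER_AREA);print(a.shape);cv2.imwrite('pics/$f.png',a)";done
```

```text
(562, 600, 3)
(562, 600, 3)
(600, 600, 3)
```

View pics/c1.png

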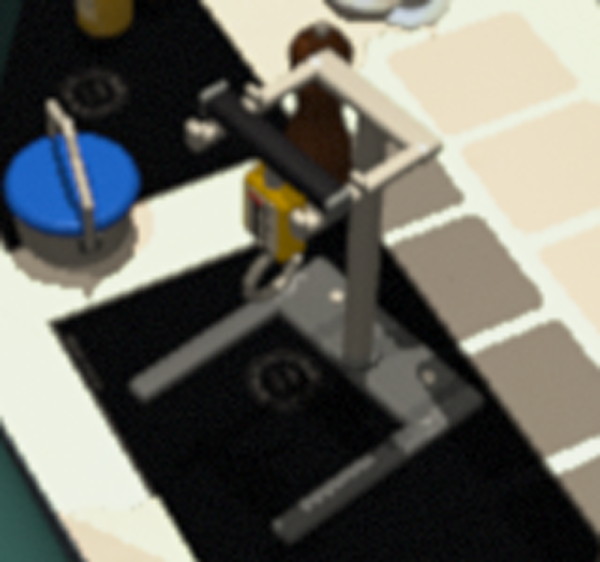

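View pics/c2.png

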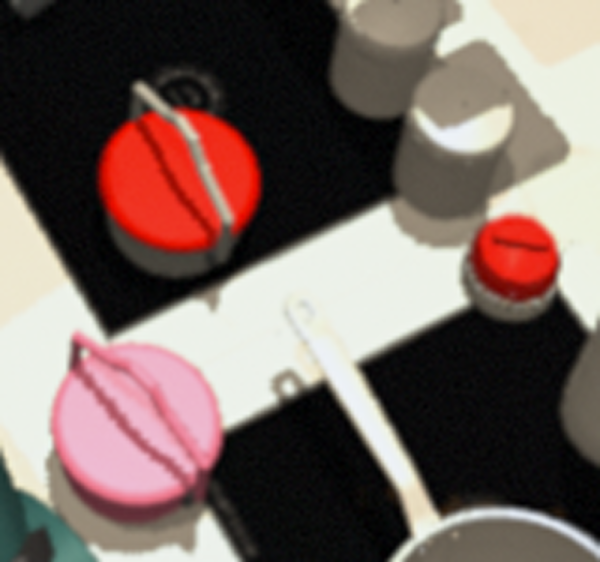

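View pics/c3.png

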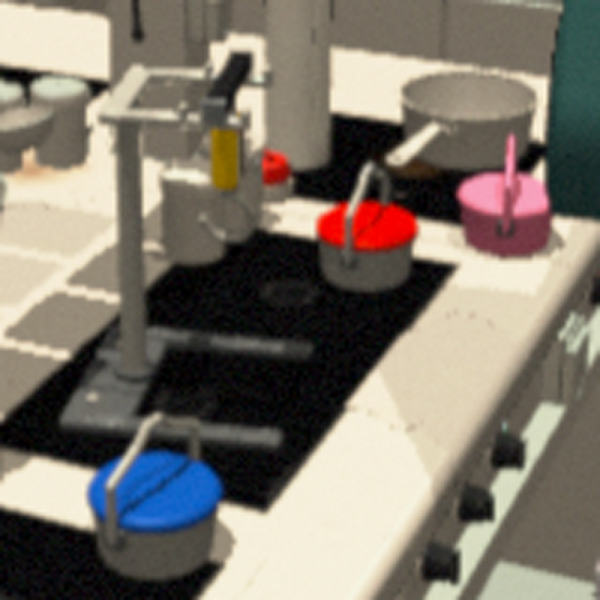

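Candidates: the red pail with bail at scene (358,370), the pink pail at (346,433), the small red-capped jar at (447,390) and the blue pail at (259,230). Only the one at (358,370) has both a red lid and a steel bail, so that is the target, and the crop confirms it. Next step is fitting the poses.

```bash
cat > h.py <<'E'
from bench import arm
import cv2,numpy as np
from scipy.optimize import least_squares
np.set_printoptions(precision=4,suppress=True)
def proj(c,P):
    E=np.array(c['extrinsics']);K=np.array([[c['fx'],0,c['cx']],[0,c['fy'],c['cy']],[0,0,1]])
    r,_=cv2.Rodrigues(E[:3,:3]);return cv2.projectPoints(np.array(P,float).reshape(-1,3),r,E[:3,3],K,np.array(c['D']))[0].reshape(-1,2)
def place(p,P,z=0):
    x,y,a=p;c,s=np.cos(a),np.sin(a);P=np.array(P,float)
    return np.c_[x+c*P[:,0]-s*P[:,1],y+s*P[:,0]+c*P[:,1],P[:,2]+z]
def fit(obs,x0):
    # obs: list of (calib,pts3,pix)
    f=lambda p:np.concatenate([(proj(c,place(p,P))-np.array(q)).ravel() for c,P,q in obs])
    r=least_squares(f,x0,loss='soft_l1');return r.x,f(r.x).reshape(-1,2)
E
python3 - <<'E'
from h import *
S,D=arm.calibration('scene'),arm.calibration('side')
o=lambda ox,oy,L:[(ox+a/3.75,oy+b/3.75) for a,b in L]
st=[[-28,50,285],[-28,-50,285],[85,50,279],[85,-50,279],[-60,80,12],[-60,-80,12]]
st=np.array(st)/1000
ps=o(240,180,[(203,128),(302,218),(322,62),(432,148),(140,388),(285,528)])
pd=o(270,180,[(205,115),(268,76),(108,115),(135,72),(275,437),(308,350)])
print(fit([(S,st,ps),(D,st,pd)],[.75,0,0]))
pl=np.array([[0,0,56],[0,53,82],[0,-53,82],[0,0,110]])/1000
ps=o(310,320,[(180,178),(136,90),(230,218),(188,128)])
pd=o(270,180,[(367,225),(385,180),(350,210),(372,168)])
print(fit([(S,pl,ps),(D,pl,pd)],[.75,-.4,0]))
ps=o(240,180,[(72,182),(55,105),(90,210)])
pd=o(270,180,[(155,487),(195,420),(110,485)])
print('blue',fit([(S,pl[:3],ps),(D,pl[:3],pd)],[.7,.2,0]))
E
```

```text
(array([0.5116, 0.0293, 0.2236]), array([[-1.7507,  0.1135],
       [-0.6127,  0.1699],
       [ 1.8391, -1.7456],
       [ 0.1918, -2.1512],
       [-0.0191, -0.4166],
       [-0.2413, -0.2088],
       [10.5647, -1.0602],
       [-0.1543, -1.8081],
       [-0.4342, -1.654 ],
       [ 0.4433, -1.1267],
       [ 0.28  , -0.7995],
       [-0.239 , -1.3865]]))
(array([ 0.4836, -0.2497,  0.0848]), array([[-0.0696, -0.8739],
       [-0.3953,  0.6171],
       [ 0.7193, -0.1089],
       [-0.5513,  0.6862],
       [ 0.0789, -1.218 ],
       [-8.5149,  9.9066],
       [ 8.5603, -8.9974],
       [-0.89  ,  0.4735]]))
blue (array([ 0.4618,  0.2632, -0.1536]), array([[  0.2311,  -0.508 ],
       [ -0.7421,   0.9093],
       [  0.2068,  -0.8757],
       [  0.2347,  -1.3625],
       [-21.8689,  17.1413],
       [ 22.6568, -16.896 ]]))
```

```bash
python3 - <<'E'
from h import *
S,D=arm.calibration('scene'),arm.calibration('side')
o=lambda ox,oy,L:[(ox+a/3.75,oy+b/3.75) for a,b in L]
pl=np.array([[0,0,56],[0,53,82],[0,-53,82],[0,0,110]])/1000
ps=o(310,320,[(180,178),(136,90),(230,218),(188,128)])
pd=o(270,180,[(367,225),(350,210),(387,180),(372,168)])
print(fit([(S,pl,ps),(D,pl,pd)],[.5,-.25,0]))
ps=o(240,180,[(72,182),(55,105),(90,210)])
pd=o(270,180,[(155,487),(110,485),(195,425)])
print('blue',fit([(S,pl[:3],ps),(D,pl[:3],pd)],[.46,.26,0]))
# bystanders rough: z=0 plane
def ray(c,u,v,z):
    f=lambda p:(proj(c,[[p[0],p[1],z]])-[[u,v]]).ravel()
    return least_squares(f,[.6,0]).x
for n,u,v,z in [('shaker1 top',310+395/3.75,320+20/3.75,.096),('shaker2 top',310+462/3.75,320+110/3.75,.096),('mill top',325,190,.17),('oil top',267,155,.178),('jus',281,152,.172),('pink lid',346,433,.056),('redjar',447,383,.05),('papertowel top',500,383,.25)]:
    print(n,ray(S,u,v,z))
bar=np.array([[0,62,288],[0,-62,288],[0,0,154],[0,0,260]])/1000
print(proj(S,place([.5116,.0293,.2236],bar)),proj(D,place([.5116,.0293,.2236],bar)))
E
```

```text
(array([ 0.4835, -0.2497,  0.0383]), array([[-0.1003, -0.8528],
       [ 0.4329,  0.1824],
       [-0.1897,  0.4075],
       [-0.5829,  0.7076],
       [ 0.1043, -1.2153],
       [ 0.1853,  1.8125],
       [-0.6505, -0.9076],
       [-0.8643,  0.476 ]]))
blue (array([ 0.4621,  0.2643, -0.185 ]), array([[ 0.1687, -0.7887],
       [-0.2368,  0.5141],
       [-0.4444, -1.0332],
       [-0.0262, -1.1995],
       [ 0.0316, -0.2075],
       [ 0.2158, -0.5807]]))
shaker1 top [ 0.6513 -0.2349]
shaker2 top [ 0.651  -0.3109]
mill top [0.6425 0.2126]
oil top [0.5587 0.4082]
jus [0.6033 0.4082]
pink lid [ 0.3756 -0.3812]
redjar [ 0.6498 -0.3825]
papertowel top [ 0.6486 -0.5039]
[[298.204  205.2493]
 [332.4953 234.6089]
 [314.0675 256.0009]
 [314.789  227.633 ]] [[325.1069 209.4524]
 [333.2933 195.7735]
 [329.6154 242.2058]
 [329.4077 210.9142]]
```

The poses are consistent: stand at (0.512, 0.029) yaw 0.22, red pail at (0.484, −0.250) yaw 0.04. I'll go up and swing across towards the stand.

>>> send_rows(
  plan=[0,0,-8,20,-15,-45,0,0,0,-16,55,-45,-80,0,0,0,-24,90,-75,-115,0,0,0,-32,125,-105,-150,0,0,0,-40,160,-135,-190,0],
)

```text
time: 0.65
eef_pos: [0.2666, -0.5354, 0.3817]
eef_rot: [[0.598, 0.801, -0.0], [0.801, -0.598, 0.001], [0.0, -0.001, -1.0]]
contact_force: [0.1, -0.4, 0.4]
opening: 0.0912
```

```bash
cat >> h.py <<'E'
def rel(xyz,yawdeg,tilt=None):
    """tool-frame shift(mm)+turn(deg) to TCP xyz with tool y axis at world angle yawdeg, pointing down"""
    from scipy.spatial.transform import Rotation as R
    s=arm.get_state();Rm=np.array(s['eef_rot']);p=np.array(s['eef_pos'])
    a=np.radians(yawdeg);y=np.array([np.cos(a),np.sin(a),0]);z=np.array([0,0,-1.]);x=np.cross(y,z)
    T=np.c_[x,y,z]
    rv=np.degrees(R.from_matrix(Rm.T@T).as_rotvec());sh=Rm.T@(np.array(xyz)-p)*1000
    print('t',s['time'],'pos',p,'yaw',np.degrees(np.arctan2(Rm[1,1],Rm[0,1])),'F',np.array(s['contact_force']),'op',s['opening'],'\n turn',rv,'shift',sh)
E
python3 - <<'E'
from h import *
c=arm.calibration('wrist');E=c['extrinsics'];s=arm.get_state()
C=-E[:3,:3].T@E[:3,3];print(C, s['eef_rot'].T@(C-s['eef_pos']),s['q'])
rel([.5116,.0293,.38],12.8)
E
```

```text
[ 0.3123 -0.4736  0.5537] [ 0.0769 -0.0004 -0.172 ] [-1.1478  0.0597  1.8102  0.0001  1.2723 -0.5065]
t 0.65 pos [ 0.2666 -0.5354  0.3817] yaw -36.743562798338196 F [ 0.1322 -0.4482  0.4125] op 0.09123856616481552 
 turn [ -0.0185  -0.0306 -49.5436] shift [ 599.0421 -141.4571    1.9398]
```

>>> send_rows(
  plan=[0,0,-8,45,-5,0,0,0,0,-16,90,-15,0,0,0,0,-24,135,-25,0,0,0,0,-32,180,-40,0,0,0,0,-40,220,-50,0,0],
)

```text
time: 1.15
eef_pos: [0.3588, -0.3292, 0.3807]
eef_rot: [[-0.057, 0.998, 0.0], [0.998, 0.057, 0.0], [0.0, 0.0, -1.0]]
contact_force: [0.9, -0.2, 0.2]
opening: 0.0912
```

```bash
python3 - <<'E'
from h import *
rel([.5116,.0293,.38],12.8)
np.save('cw1.npy',arm.calibration('wrist'),allow_pickle=True)
cv2.imwrite('pics/w1.png',arm.camera('wrist'))
print(arm.get_state()['joint_velocities'])
E
```

```text
t 1.15 pos [ 0.3588 -0.3292  0.3807] yaw 3.2703545933086904 F [ 0.8815 -0.2346  0.1711] op 0.09118174204257244 
 turn [ 0.0017 -0.0057 -9.5296] shift [349.2271 172.9845   0.7864]
[-0.0774  0.0412 -0.0408 -0.0104 -0.0116  0.1123]
```

View pics/w1.png

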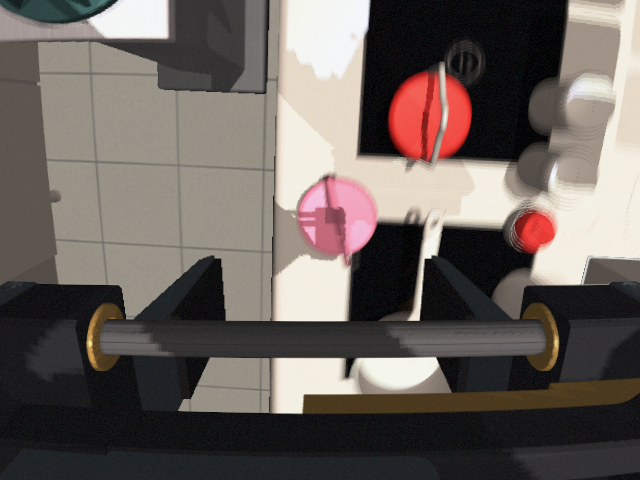

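The wrist view shows the red pail's lid at (430,115) and the bail crest near (440,110), with the pink pail at (337,215). I'll continue towards the stand.

>>> send_rows(
  plan=[0,0,-3,40,20,0,0,0,0,-6,80,40,0,0,0,0,-9.5,120,65,0,0,0,0,-9.5,160,90,0,0,0,0,-9.5,190,110,0,0],
)

```text
time: 1.7
eef_pos: [0.4594, -0.1338, 0.381]
eef_rot: [[-0.216, 0.976, 0.0], [0.976, 0.216, 0.0], [-0.0, 0.0, -1.0]]
contact_force: [0.4, -0.9, 0.2]
opening: 0.0914
```

```bash
python3 - <<'E'
from h import *
arm.camera('wrist')
rel([.5116,.0293,.38],12.8)
np.save('cw2.npy',arm.calibration('wrist'),allow_pickle=True)
cv2.imwrite('pics/w2.png',arm.camera('wrist'))
E
```

```text
t 1.75 pos [ 0.4611 -0.1312  0.3809] yaw 12.52454837074385 F [-0.822   0.1102 -0.43  ] op 0.0910809034922386 
 turn [ 0.0568 -0.059  -0.2754] shift [145.7124  84.1311   1.1065]
```

View pics/w2.png

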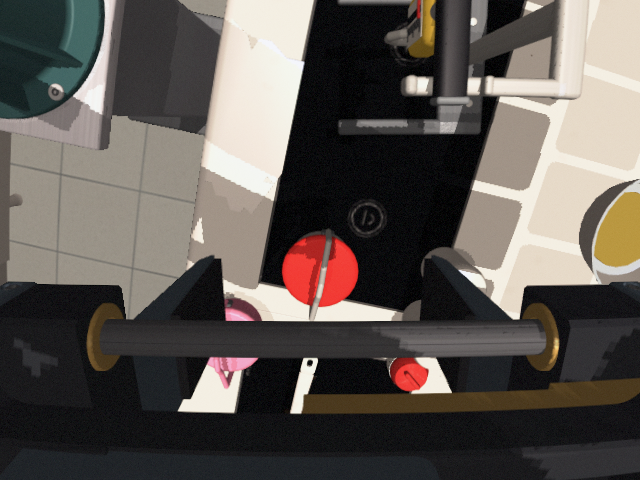

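The view is sharp: pail lid at (320,270), near end of the scale's bar at (453,98), near prong running from (407,86) to (575,86), near leg's front end at (340,127). I'll crop in to measure.

```bash
python3 - <<'E'
import cv2
a=cv2.imread('pics/w2.png')
cv2.imwrite('pics/c4.png',cv2.resize(a[0:140,330:530],None,fx=4,fy=4,interpolation=cv2.INTER_CUBIC))
cv2.imwrite('pics/c5.png',cv2.resize(a[220:330,260:380],None,fx=5,fy=5,interpolation=cv2.INTER_CUBIC))
E
```

```text
(no output)
```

View pics/c4.png

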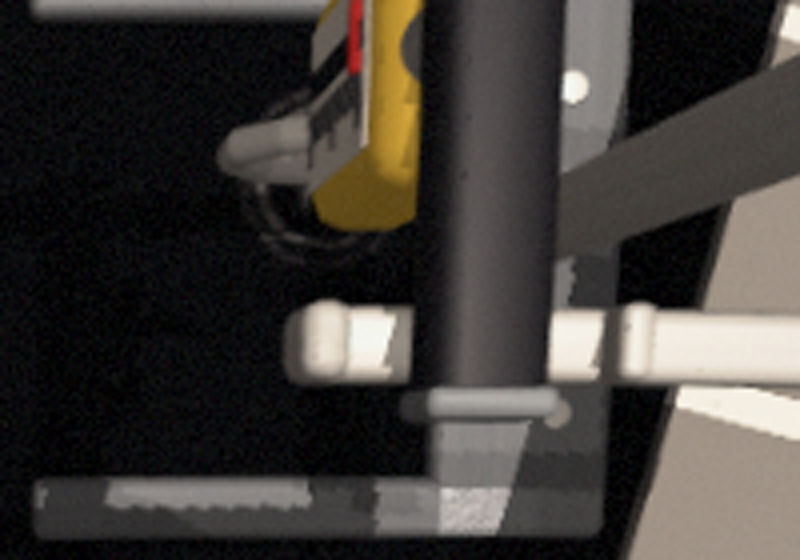

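View pics/c5.png

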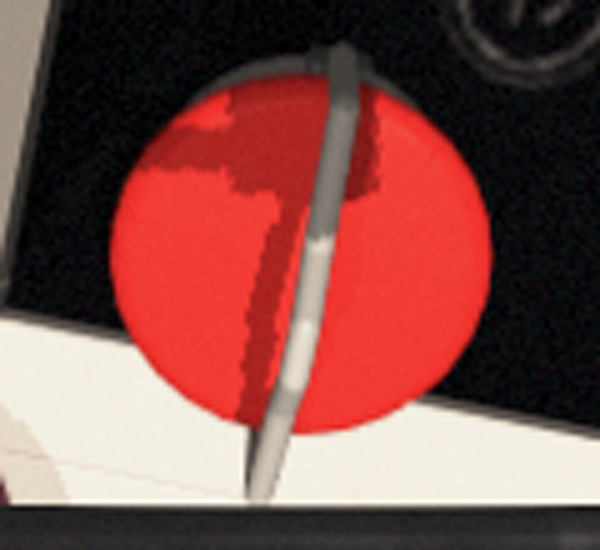

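```bash
python3 - <<'E'
from h import *
W=np.load('cw2.npy',allow_pickle=True).item()
S,D=arm.calibration('scene'),arm.calibration('side')
st=np.array([[-24,-50,287],[26,-50,287],[-60,-80,12],[0,-62,292]])/1000
qs=[(330+325/4,340/4),(330+638/4,340/4),(330+37/4,508/4),(330+493/4,395/4)]
o=lambda ox,oy,L:[(ox+a/3.75,oy+b/3.75) for a,b in L]
print('stand wrist only',*fit([(W,st,qs)],[.51,.03,.22]))
s2=np.array([[-28,50,285],[-28,-50,285],[85,50,279],[85,-50,279],[-60,80,12],[-60,-80,12]])/1000
ps=o(240,180,[(203,128),(302,218),(322,62),(432,148),(140,388),(285,528)])
pd=o(270,180,[(108,115),(135,72),(275,437),(308,350)])
print('all',*fit([(W,st,qs),(S,s2,ps),(D,s2[2:],pd)],[.51,.03,.22]))
p,r=fit([(W,np.array([[0,0,.056],[0,53e-3,.082]]),[(260+301/5,220+253/5),(260+345/5,220+85/5)])],[.4835,-.25,.04]);print('pail',p,r)
for a in (0.04,.0,-.05,.1):
  q=proj(W,place([p[0],p[1],a],np.array([[0,53,82],[0,7,110],[0,-7,110],[0,-53,82],[0,0,56]])/1000));print(a,((q-[260,220])*5).round())
E
```

```text
stand wrist only [0.5065 0.0326 0.2459] [[ 1.1268 -0.4731]
 [ 0.3286 -0.9557]
 [-0.4217  0.2932]
 [-1.6608  4.5733]]
all [0.5081 0.0325 0.2289] [[ 2.1528 -0.3693]
 [ 1.2328  0.54  ]
 [-0.3151 -0.136 ]
 [-0.9923  5.3504]
 [-3.6797 -0.171 ]
 [-2.446  -0.2433]
 [-0.1926 -2.1437]
 [-1.7608 -2.6774]
 [-1.7128 -0.62  ]
 [-1.7801 -0.6042]
 [ 0.1458 -1.0933]
 [ 0.852  -0.6387]
 [ 1.0633 -0.1292]
 [ 0.2503 -0.8481]]
pail [ 0.4836 -0.242   0.0167] [[ 0.1066 -0.6622]
 [-0.0986  0.5748]]
0.04 [[340.  87.]
 [306. 304.]
 [295. 358.]
 [265. 475.]
 [302. 250.]]
0.0 [[348.  89.]
 [307. 304.]
 [294. 358.]
 [257. 473.]
 [302. 250.]]
-0.05 [[359.  91.]
 [308. 305.]
 [293. 357.]
 [247. 471.]
 [302. 250.]]
0.1 [[327.  85.]
 [304. 304.]
 [297. 358.]
 [277. 476.]
 [302. 250.]]
```

>>> send_rows(
  plan=[0,0,-0.5,35,20,0,0,0,0,-0.5,75,40,10,0,0,0,-0.5,110,60,25,0,0,0,-0.5,140,75,40,0,0,0,-0.5,149,81,50,0],
)

```text
time: 2.3
eef_pos: [0.5057, 0.0287, 0.3297]
eef_rot: [[-0.226, 0.974, -0.001], [0.974, 0.226, 0.0], [0.0, -0.001, -1.0]]
contact_force: [0.1, -0.9, 0.6]
opening: 0.0908
```

```bash
python3 - <<'E'
from h import *
a=arm.camera('scene');b=arm.camera('side');w=arm.camera('wrist')
rel([.508,.032,.269],13.1)
n=cv2.resize(a[150:300,240:400],None,fx=3.75,fy=3.75,interpolation=cv2.INTER_CUBIC)
m=cv2.resize(b[140:290,270:430],None,fx=3.75,fy=3.75,interpolation=cv2.INTER_CUBIC)
cv2.imwrite('pics/s3.png',n);cv2.imwrite('pics/d3.png',m);cv2.imwrite('pics/w3.png',w)
E
```

```text
t 2.45 pos [0.5055 0.0265 0.3304] yaw 12.977926381349883 F [ 0.0498 -0.2423  0.6219] op 0.09128584006640972 
 turn [-0.0797 -0.0048 -0.1221] shift [ 4.7683  3.7027 61.3984]
```

View pics/s3.png

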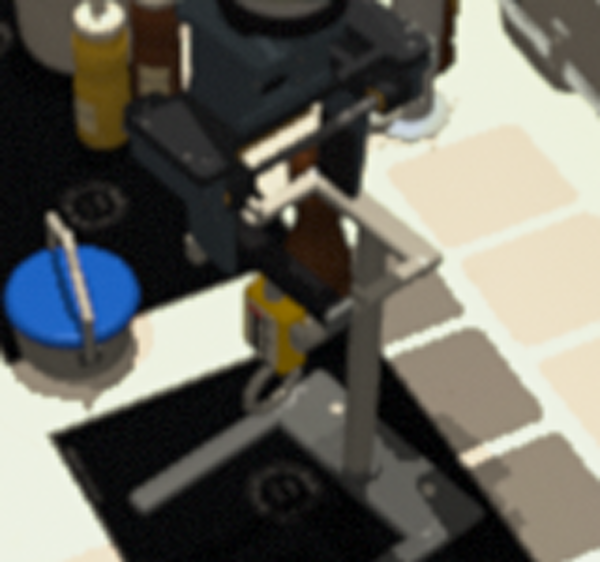

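View pics/d3.png

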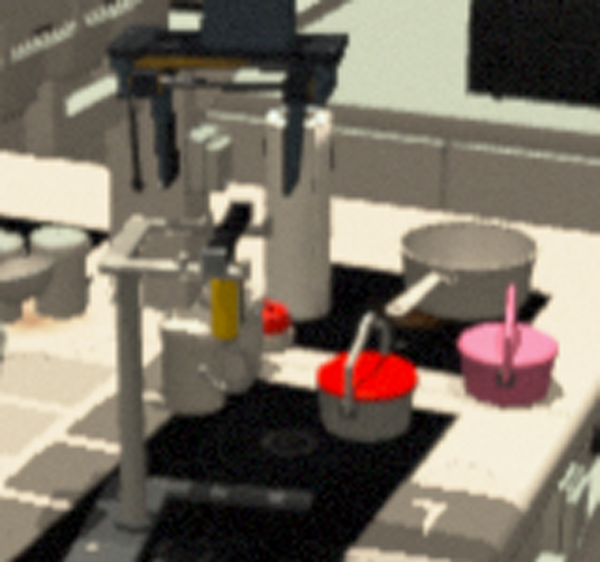

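View pics/w3.png

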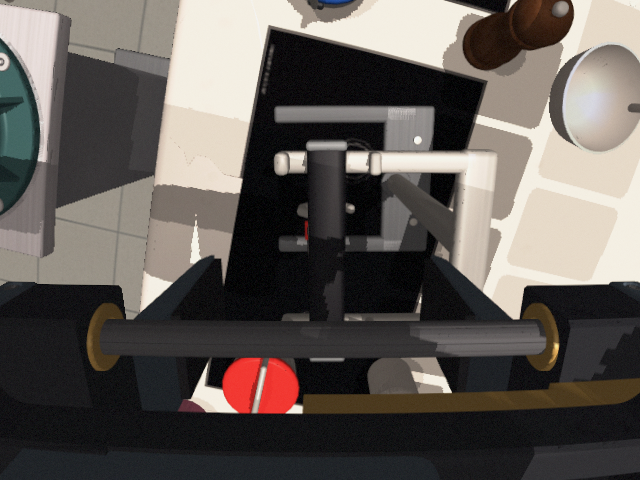

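The wrist view shows the bar from (327,145) to about (327,358), centred between the fingers, with the far prong's lips at (282,163) and (376,163). I'll solve the bar from these.

```bash
python3 - <<'E'
from h import *
W=arm.calibration('wrist')
b=np.array([[0,62,288],[0,-62,288]])/1000
print('bar',*fit([(W,b,[(327,147),(327,356)])],[.51,.03,.22]))
b=np.array([[-24,50,288],[26,50,288],[-60,80,12],[-60,-80,12]])/1000
print('stand',*fit([(W,b,[(283,163),(376,162),(276,114),(280,242)])],[.51,.03,.22]))
print(proj(W,place([.508,.032,.2264],b)))
E
```

```text
bar [0.5083 0.0282 0.23  ] [[ 0.0009  0.3669]
 [-0.0011 -0.5301]]
stand [0.5083 0.0325 0.2389] [[-0.2092 -0.0761]
 [ 1.4076 -0.1466]
 [-1.8136 -0.1692]
 [-0.6159  1.8044]]
[[283.12   163.2048]
 [377.6889 163.3258]
 [274.6405 113.5623]
 [278.235  243.5835]]
```

>>> send_rows(
  plan=[0,0,0,2,2,15,0,0,0,0,3,3.5,30,0,0,0,0,3,3.5,45,0,0,0,0,3,3.5,61,0,0,0,0,3,3.5,61,0],
  squeeze=30,
)

```text
time: 2.95
eef_pos: [0.5071, 0.0302, 0.2671]
eef_rot: [[-0.223, 0.975, -0.004], [0.975, 0.223, -0.0], [0.001, -0.004, -1.0]]
contact_force: [0.9, 0.6, 0.8]
opening: 0.0913
```

>>> send_rows(
  plan=[0,0,0,0,0,0,190,0,0,0,0,0,0,255,0,0,0,0,0,0,255,0,0,0,0,0,0,255,0,0,0,0,0,0,255],
  squeeze=30,
)

```text
time: 3.45
eef_pos: [0.5087, 0.0307, 0.2702]
eef_rot: [[-0.224, 0.975, 0.001], [0.975, 0.224, 0.0], [-0.0, 0.001, -1.0]]
contact_force: [0.8, 0.3, 0.2]
opening: 0.0544
```

>>> send_rows(
  plan=[0,0,0,0,0,0,255,0,0,0,0,0,0,255,0,0,0,0,0,0,255,0,0,0,0,0,0,255,0,0,0,0,0,0,255],
  squeeze=40,
)

```text
time: 3.95
eef_pos: [0.5085, 0.0307, 0.2699]
eef_rot: [[-0.224, 0.975, -0.0], [0.975, 0.224, 0.0], [0.0, -0.0, -1.0]]
contact_force: [-2.5, 0.2, 0.5]
opening: 0.0198
```

```bash
python3 - <<'E'
from h import *
rel([.508,.032,.269],13.1)
E
```

```text
t 3.95 pos [0.5085 0.0307 0.2699] yaw 12.938058527410151 F [-2.4651  0.2054  0.5031] op 0.01975067001622636 
 turn [-0.0094 -0.0027 -0.1619] shift [ 1.4083 -0.2036  0.853 ]
```

Gripped at 19.75 mm. The home TCP is (0.5085, 0.0307, 0.2699), yaw 12.9°. Next: lift 32 mm, then pull out to −x.

>>> send_rows(
  plan=[0,0,0,0,0,0,255,0,0,0,0,0,-10,255,0,0,0,0,0,-20,255,0,0,0,0,0,-32,255,0,0,0,0,0,-32,255],
  squeeze=55,
)

```text
time: 4.45
eef_pos: [0.5096, 0.0307, 0.3042]
eef_rot: [[-0.224, 0.975, 0.003], [0.975, 0.224, 0.0], [-0.001, 0.003, -1.0]]
contact_force: [1.0, 0.7, -2.6]
opening: 0.0197
```

>>> send_rows(
  plan=[0,0,0,0,-15,0,255,0,0,0,0,-32,0,255,0,0,0,0,-50,0,255,0,0,0,0,-65,0,255,0,0,0,0,-70,0,255],
)

```text
time: 4.95
eef_pos: [0.4386, 0.0147, 0.3016]
eef_rot: [[-0.224, 0.975, -0.0], [0.975, 0.224, -0.0], [0.0, -0.0, -1.0]]
contact_force: [-0.0, 0.3, -2.9]
opening: 0.0197
```

```bash
python3 - <<'E'
from h import *
arm.camera('wrist')
rel([.42,-.17,.30],3)
a=arm.camera('scene');b=arm.camera('side');w=arm.camera('wrist')
n=cv2.resize(a[150:410,240:400],None,fx=2.2,fy=2.2,interpolation=cv2.INTER_CUBIC)
m=cv2.resize(b[130:290,270:430],None,fx=3.5,fy=3.5,interpolation=cv2.INTER_CUBIC)
cv2.imwrite('pics/s4.png',n);cv2.imwrite('pics/d4.png',m);cv2.imwrite('pics/w4.png',w)
E
```

```text
t 5.0 pos [0.4389 0.0147 0.3017] yaw 12.92227582075536 F [ 0.4747 -0.3283 -2.8464] op 0.01964249137262499 
 turn [-0.0068  0.0013  9.9223] shift [-175.8251  -59.7113    1.7494]
```

View pics/s4.png

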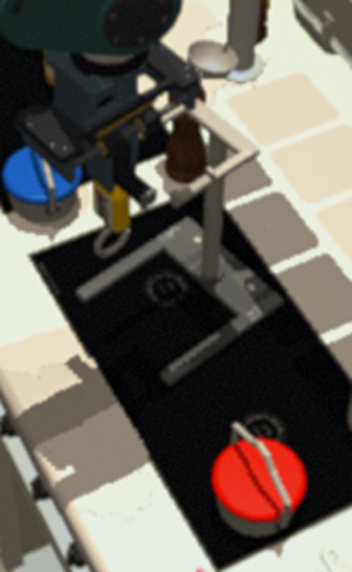

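View pics/d4.png

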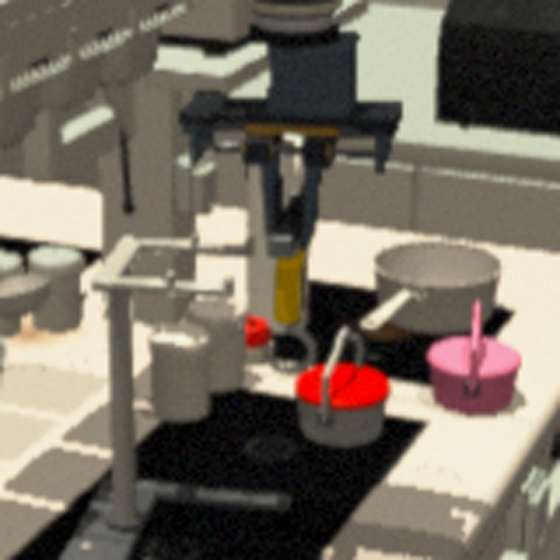

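View pics/w4.png

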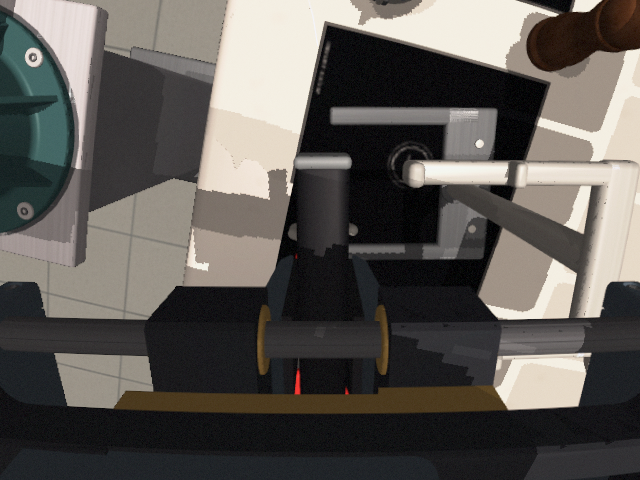

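The scale is held straight and clear of the stand. Next: carry it to the −x side of the red pail.

>>> send_rows(
  plan=[0,0,2,-25,-8,0,255,0,0,4,-60,-20,0,255,0,0,7,-100,-33,0,255,0,0,9,-140,-46,0,255,0,0,11,-180,-60,0,255],
)

```text
time: 5.65
eef_pos: [0.4224, -0.1757, 0.302]
eef_rot: [[-0.033, 0.999, 0.0], [0.999, 0.033, -0.0], [-0.0, 0.0, -1.0]]
contact_force: [1.0, 0.2, -1.0]
opening: 0.0194
```

```bash
python3 - <<'E'
from h import *
rel([.4135,-.2465,.23],2)
E
```

```text
t 5.65 pos [ 0.4224 -0.1757  0.302 ] yaw 1.87391045677645 F [ 0.9748  0.2232 -0.9711] op 0.01944383941158284 
 turn [ 0.0228  0.0082 -0.1261] shift [-70.5077 -11.2528  72.0004]
```

>>> send_rows(
  plan=[0,0,0,-25,-4,0,255,0,0,0,-50,-8,20,255,0,0,0,-68,-11,45,255,0,0,0,-70.5,-11,72,255,0,0,0,-70.5,-11,72,255],
)

```text
time: 6.15
eef_pos: [0.4123, -0.2444, 0.2268]
eef_rot: [[-0.033, 0.999, -0.005], [0.999, 0.033, 0.003], [0.003, -0.004, -1.0]]
contact_force: [-0.5, -0.3, -1.4]
opening: 0.0197
```

```bash
python3 - <<'E'
from h import *
arm.camera('wrist')
rel([.4135,-.2465,.193],2)
a=arm.camera('scene');b=arm.camera('side');w=arm.camera('wrist')
n=cv2.resize(a[270:430,270:430],None,fx=3.75,fy=3.75,interpolation=cv2.INTER_CUBIC)
m=cv2.resize(b[150:290,330:470],None,fx=4,fy=4,interpolation=cv2.INTER_CUBIC)
cv2.imwrite('pics/s5.png',n);cv2.imwrite('pics/d5.png',m);cv2.imwrite('pics/w5.png',w)
E
```

```text
t 6.2 pos [ 0.4132 -0.2445  0.2288] yaw 1.9133596912046678 F [ 0.0975  0.5021 -1.322 ] op 0.019406195859615182 
 turn [-0.1509 -0.1107 -0.0868] shift [-2.0785  0.3547 35.8014]
```

View pics/s5.png

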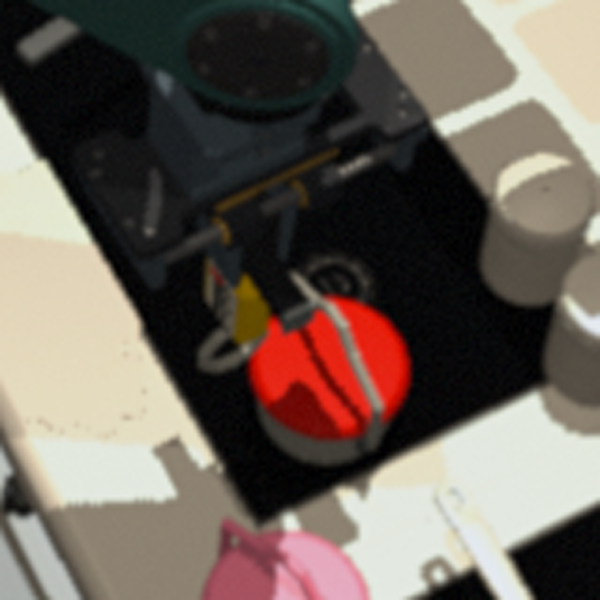

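View pics/d5.png

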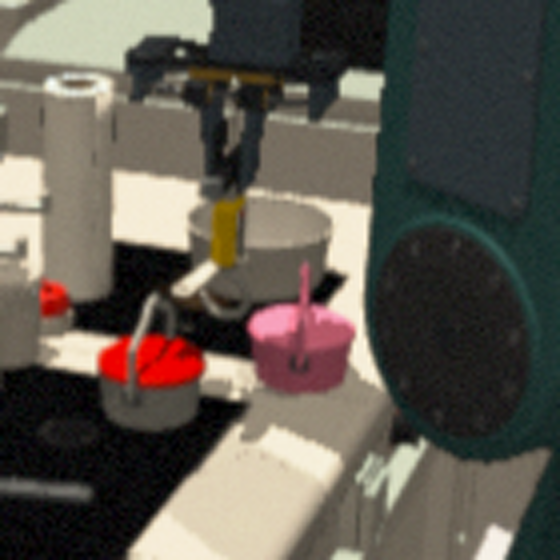

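View pics/w5.png

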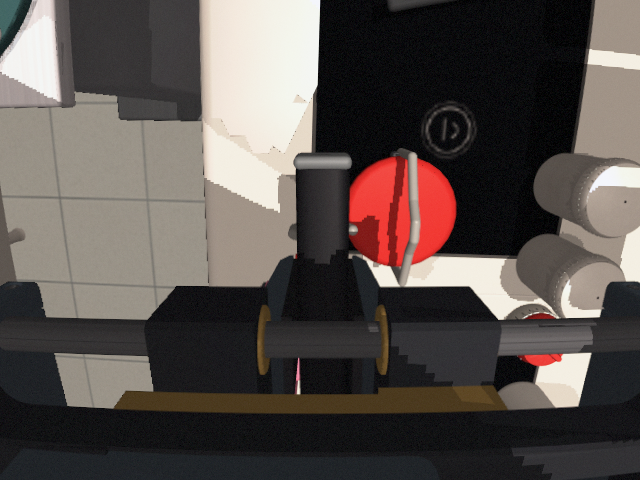

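The wrist view is clear. The hook tip is at (352,229), the shank at (293,231) and the lid's centre at about (402,211). The bail runs from (411,156) to (403,283).

```bash
python3 - <<'E'
from h import *
W=arm.calibration('wrist');s=arm.get_state()
w=cv2.imread('pics/w5.png');cv2.imwrite('pics/c6.png',cv2.resize(w[140:300,280:470],None,fx=4,fy=4,interpolation=cv2.INTER_CUBIC))
P=np.array([[0,0,56],[0,53,82],[0,-53,82]])/1000
p,r=fit([(W,P,[(402,211),(411,156),(403,283)])],[.48,-.245,.03]);print('pail',p,r)
Q=np.array([[0,53,82],[0,7,110],[0,-7,110],[0,-53,82],[0,0,56]])/1000
print(((proj(W,place(p,Q))-[280,140])*4).round())
t=s['eef_pos'];o=t+[0,0,.018]
a=np.radians(1.91)
H=np.array([[21,0,-117],[-20,0,-120],[21,0,-134]])/1000+[0,0,o[2]]
print(((proj(W,place([o[0],o[1],a],H))-[280,140])*4).round())
E
```

```text
pail [ 0.4849 -0.2457  0.028 ] [[-0.6794  2.8013]
 [ 0.2566 -0.0368]
 [ 0.2814 -2.2695]]
[[525.  64.]
 [542. 324.]
 [537. 395.]
 [493. 563.]
 [485. 295.]]
[[288. 375.]
 [ 54. 370.]
 [281. 350.]]
```

View pics/c6.png

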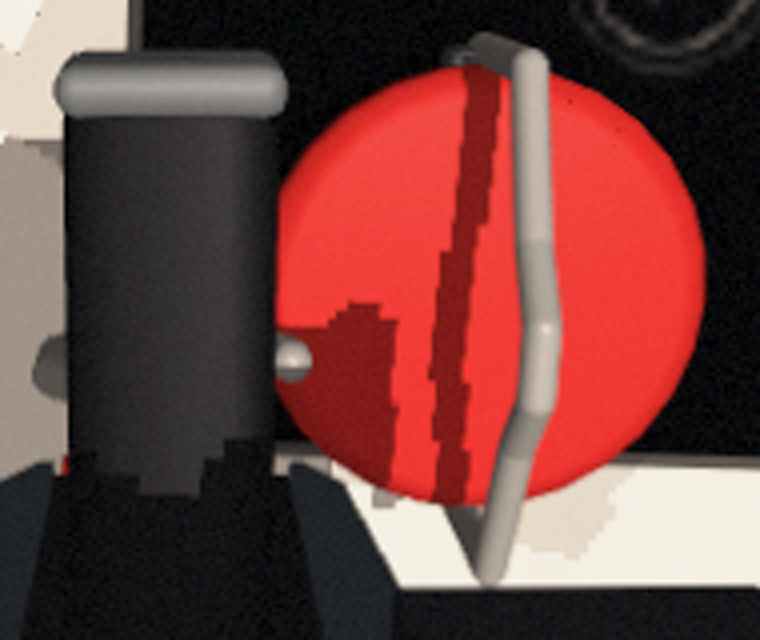

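The fit matches the crop exactly: pail at (0.485, −0.246). The hook sits about 3 mm towards +y in the hand, so I'll shift −4 mm in tool x, lower to threading height and check from the side.

>>> send_rows(
  plan=[0,0,0,-4,0,12,255,0,0,0,-4,0,24,255,0,0,0,-4,0,35.5,255,0,0,0,-4,0,35.5,255],
)

```text
time: 6.75
eef_pos: [0.4127, -0.248, 0.1924]
eef_rot: [[-0.034, 0.999, -0.003], [0.999, 0.034, 0.002], [0.002, -0.002, -1.0]]
contact_force: [-0.2, 0.2, -2.2]
opening: 0.0199
```

```bash
python3 - <<'E'
from h import *
arm.camera('wrist')
rel([.4849,-.2487,.193],1.8)
a=arm.camera('scene');b=arm.camera('side')
n=cv2.resize(a[310:430,290:410],None,fx=5,fy=5,interpolation=cv2.INTER_CUBIC)
m=cv2.resize(b[190:270,340:440],None,fx=7,fy=7,interpolation=cv2.INTER_CUBIC)
cv2.imwrite('pics/s6.png',n);cv2.imwrite('pics/d6.png',m)
E
```

```text
t 6.8 pos [ 0.4131 -0.2483  0.1933] yaw 1.9376897191007176 F [ 1.0132 -1.189  -1.6128] op 0.01939794493960506 
 turn [-0.0993 -0.0725  0.1376] shift [-2.85   71.7116  0.1584]
```

View pics/s6.png

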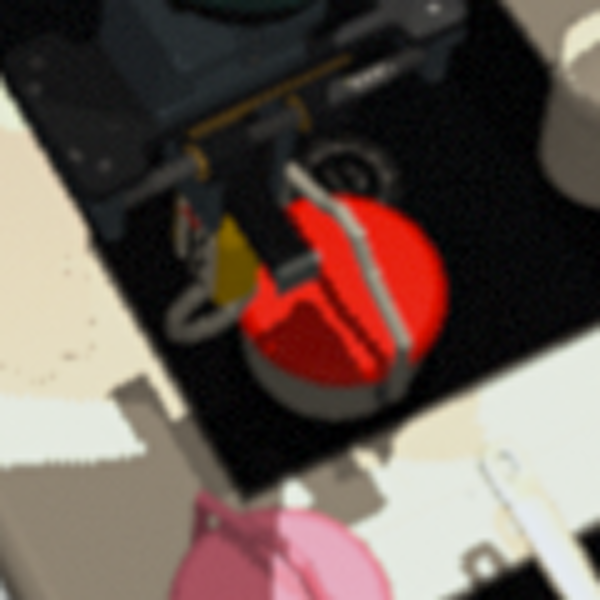

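View pics/d6.png

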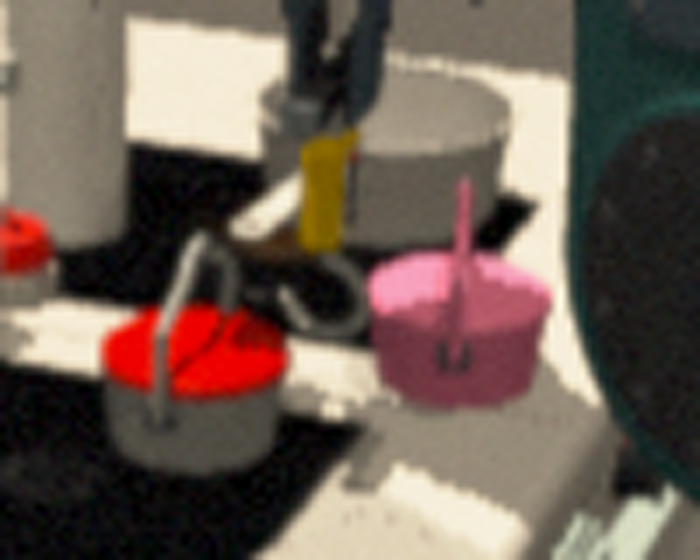

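```bash
python3 - <<'E'
from h import *
D=arm.calibration('side');S=arm.calibration('scene')
f=lambda c,P,o,k:((proj(c,P)-o)*k).round()
H=lambda x,y:place([x,y,np.radians(1.9)],np.array([[21,0,94],[0,0,77.3-8],[0,0,125],[0,0,72]])/1000)
print('side tip top,under,housing bottom,wire centre at seat',f(D,H(.4131,-.2453),[340,190],7))
print('crest',f(D,place([.4849,-.2457,.03],np.array([[0,0,.114],[0,0,.106]])),[340,190],7))
print('scene',f(S,H(.4131,-.2453),[290,310],5))
E
```

```text
side tip top,under,housing bottom,wire centre at seat [[284. 294.]
 [322. 344.]
 [326. 244.]
 [322. 339.]]
crest [[193. 242.]
 [193. 256.]]
scene [[248. 277.]
 [207. 323.]
 [211. 262.]
 [207. 320.]]
```

The side view agrees with the model: hook tip seen at (283,290) against a predicted (284,294). Now I'll thread the hook under the crest.

>>> send_rows(
  plan=[0,0,0,-0.5,14,0,255,0,0,0,-1,29,0,255,0,0,0,-1.5,44,0,255,0,0,0,-2,59,0,255,0,0,0,-2.5,71,0,255],
)

```text
time: 7.4
eef_pos: [0.4863, -0.2488, 0.1947]
eef_rot: [[-0.035, 0.999, -0.001], [0.999, 0.035, -0.0], [-0.0, -0.001, -1.0]]
contact_force: [-9.6, -0.1, 22.6]
opening: 0.0196
```

```bash
python3 - <<'E'
from h import *
arm.camera('wrist')
rel([.4849,-.2487,.193],1.8)
a=arm.camera('scene');b=arm.camera('side');w=arm.camera('wrist')
n=cv2.resize(a[310:430,290:410],None,fx=5,fy=5,interpolation=cv2.INTER_CUBIC)
m=cv2.resize(b[190:270,340:440],None,fx=7,fy=7,interpolation=cv2.INTER_CUBIC)
cv2.imwrite('pics/s7.png',n);cv2.imwrite('pics/d7.png',m);cv2.imwrite('pics/w7.png',w)
E
```

```text
t 7.45 pos [ 0.4877 -0.2493  0.1955] yaw 1.9930631954779774 F [-7.4623 -0.2771 18.0402] op 0.019424636282637176 
 turn [0.0114 0.0476 0.1931] shift [ 0.6548 -2.7467  2.4735]
```

View pics/s7.png

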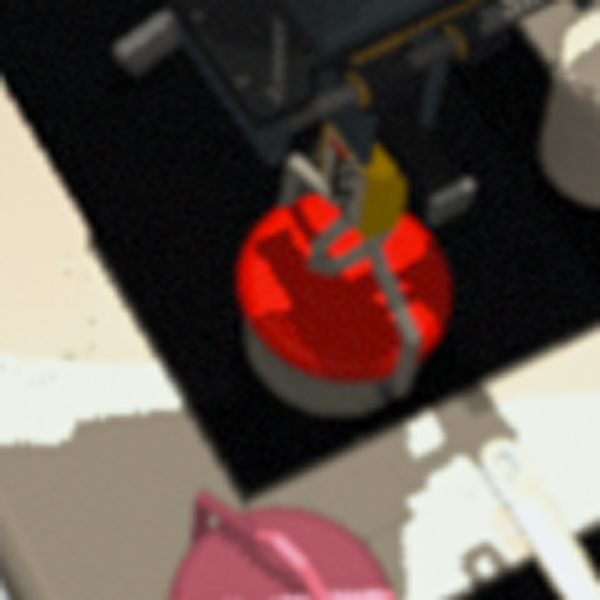

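View pics/d7.png

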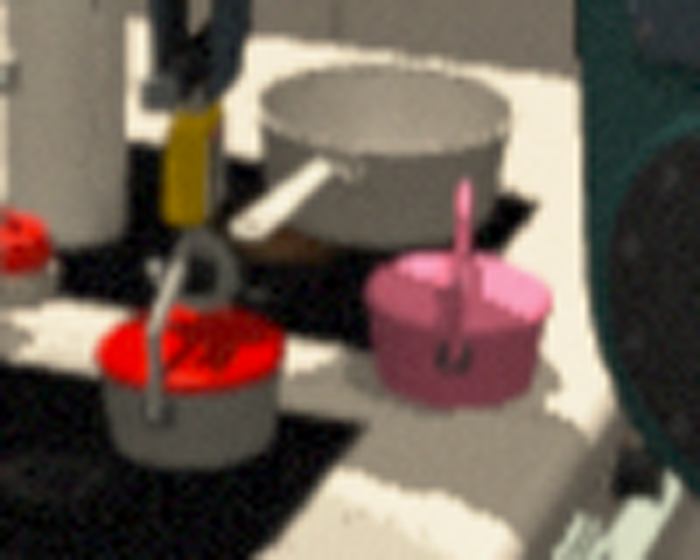

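View pics/w7.png

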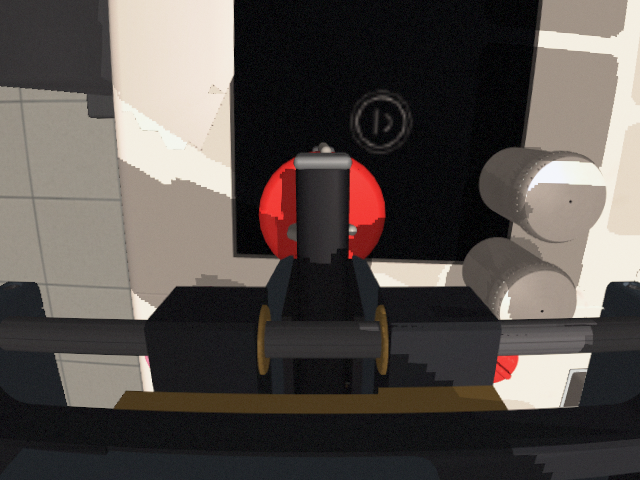

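The wrist force reads −7 N in x and +18 N in z, so part of the scale is pressing down on the pail. I'll look closer before lifting.

```bash
python3 - <<'E'
from h import *
D=arm.calibration('side');S=arm.calibration('scene')
f=lambda c,P,o,k:((proj(c,P)-o)*k).round()
z=.1955+.018
H=place([.4877,-.2463,np.radians(1.9)],np.array([[21,0,-117],[0,0,-134],[0,0,-142],[-20,0,-125],[0,0,-86]])/1000,z)
print('side tip top,seat,under,shank,housing bottom',f(D,H,[340,190],7))
Q=np.array([[0,53,82],[0,7,110],[0,-7,110],[0,-53,82],[0,0,56]])/1000
for x in(.4849,.49): print('pail',f(D,place([x,-.2457,.03],Q),[340,190],7))
print('scene',f(S,H,[290,310],5));print(f(S,place([.4849,-.2457,.03],Q),[290,310],5))
a=cv2.imread('pics/d6.png');b=cv2.imread('pics/d7.png')
c=np.hstack([cv2.resize(a[150:400,60:400],None,fx=1.17,fy=1.17),cv2.resize(b[150:400,60:400],None,fx=1.17,fy=1.17)]);print(c.shape)
cv2.imwrite('pics/cmp.png',c)
E
```

```text
side tip top,seat,under,shank,housing bottom [[150. 266.]
 [187. 302.]
 [187. 316.]
 [224. 292.]
 [189. 217.]]
pail [[158. 337.]
 [189. 254.]
 [197. 244.]
 [224. 262.]
 [191. 344.]]
pail [[149. 335.]
 [180. 253.]
 [188. 243.]
 [215. 261.]
 [182. 342.]]
scene [[387. 211.]
 [347. 249.]
 [346. 257.]
 [312. 257.]
 [355. 195.]]
[[283. 163.]
 [338. 205.]
 [354. 228.]
 [403. 335.]
 [338. 275.]]
(292, 796, 3)
```

View pics/cmp.png

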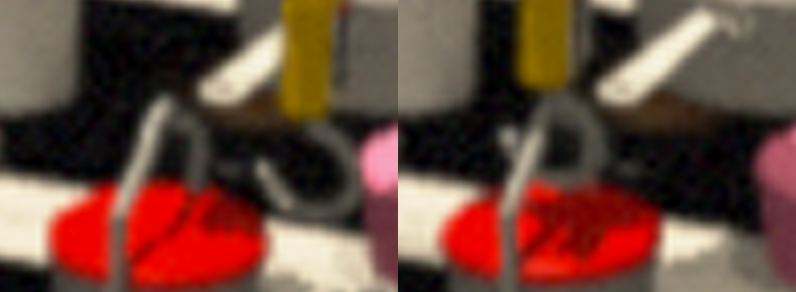

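The tip has come through the bail. The hook's upper bend seems to be pressing on the crest, so I'll lift gently with a small −x correction and watch the force.

>>> send_rows(
  plan=[0,0,0,0,-1,-5,255,0,0,0,0,-2,-10,255,0,0,0,0,-2,-10,255],
)

```text
time: 7.9
eef_pos: [0.4833, -0.249, 0.205]
eef_rot: [[-0.034, 0.999, 0.001], [0.999, 0.034, -0.0], [-0.0, 0.001, -1.0]]
contact_force: [0.2, -0.1, -1.4]
opening: 0.0198
```

```bash
python3 - <<'E'
from h import *
arm.camera('wrist')
rel([.4849,-.2487,.222],1.8)
b=arm.camera('side')
m=cv2.resize(b[190:270,340:440],None,fx=7,fy=7,interpolation=cv2.INTER_CUBIC)
cv2.imwrite('pics/d8.png',m)
E
```

```text
t 7.95 pos [ 0.4831 -0.2489  0.2047] yaw 1.9382205884680566 F [ 0.7251  0.219  -2.245 ] op 0.019601485392372886 
 turn [0.0357 0.0171 0.1382] shift [  0.1512   1.8203 -17.3401]
```

View pics/d8.png

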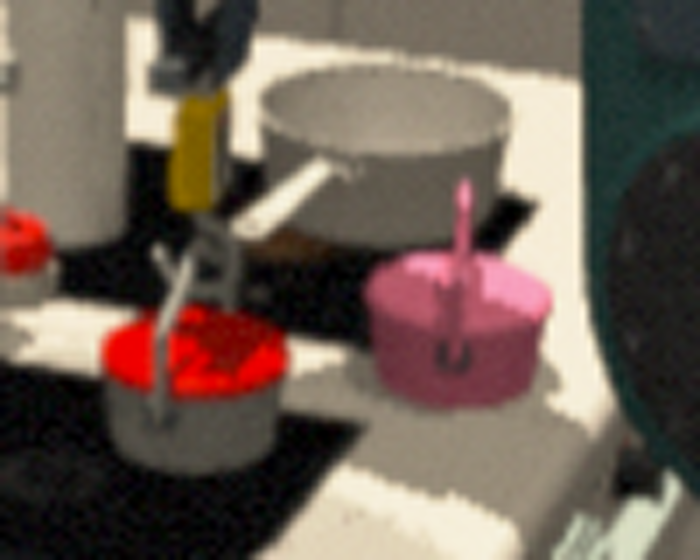

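The force is released and the pail still stands upright. The tip is on the +x side of the wire and the shank on the −x side. Now I'll lift slowly.

>>> send_rows(
  plan=[0,0,0,0,1,-7,255,0,0,0,0,1.5,-14,255,0,0,0,0,1.5,-20,255,0,0,0,0,1.5,-25,255,0,0,0,0,1.5,-29,255],
)

```text
time: 8.5
eef_pos: [0.4842, -0.2488, 0.2338]
eef_rot: [[-0.034, 0.999, 0.0], [0.999, 0.034, -0.0], [-0.0, 0.0, -1.0]]
contact_force: [1.4, -0.6, -5.6]
opening: 0.0193
```

>>> send_rows(
  plan=[0,0,0,0,0,-4,255,0,0,0,0,0,-8,255,0,0,0,0,0,-12,255,0,0,0,0,0,-16,255,0,0,0,0,0,-20,255],
)

```text
time: 9.0
eef_pos: [0.4841, -0.2488, 0.2535]
eef_rot: [[-0.034, 0.999, -0.0], [0.999, 0.034, 0.0], [0.0, -0.0, -1.0]]
contact_force: [0.3, -0.4, -7.6]
opening: 0.0198
```

```bash
python3 - <<'E'
from h import *
arm.camera('wrist')
rel([.4849,-.2487,.305],1.8)
b=arm.camera('side');a=arm.camera('scene')
m=cv2.resize(b[170:270,340:440],None,fx=5.5,fy=5.5,interpolation=cv2.INTER_CUBIC)
cv2.imwrite('pics/d9.png',m)
cv2.imwrite('pics/s9.png',cv2.resize(a[310:430,290:410],None,fx=4,fy=4,interpolation=cv2.INTER_CUBIC))
E
```

```text
t 9.05 pos [ 0.4844 -0.2489  0.2542] yaw 1.9396931466474043 F [ 0.005  -0.7091 -5.9743] op 0.019830800268187683 
 turn [0.0265 0.0176 0.1397] shift [  0.1917   0.49   -50.7575]
```

View pics/d9.png

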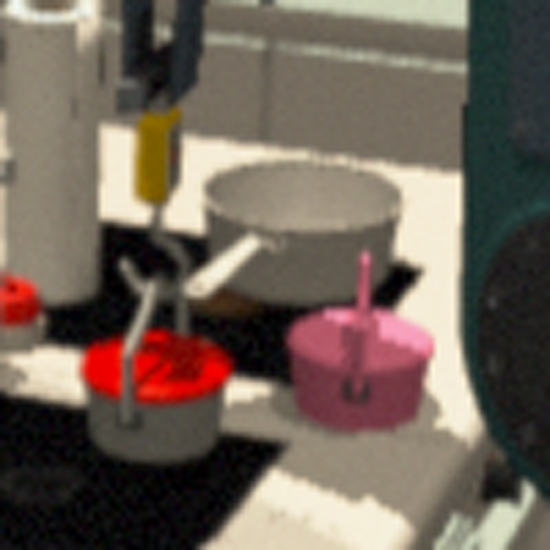

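View pics/s9.png

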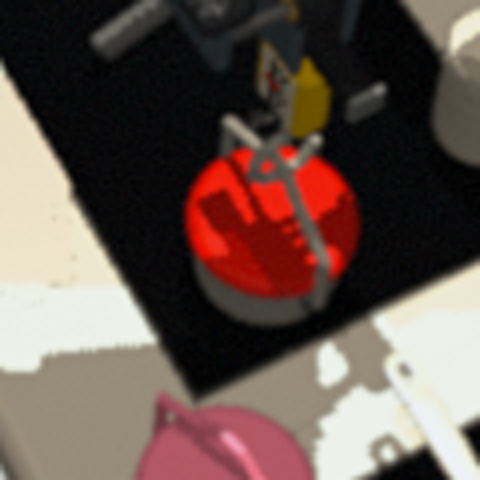

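The bail is seated in the hook, the spring is drawn and the load reads about 6 N. I'll lift to carrying height.

>>> send_rows(
  plan=[0,0,0,0,0,-6,255,0,0,0,0,0,-16,255,0,0,0,0,0,-28,255,0,0,0,0,0,-40,255,0,0,0,0,0,-50,255],
)

```text
time: 9.65
eef_pos: [0.4845, -0.2489, 0.305]
eef_rot: [[-0.034, 0.999, 0.001], [0.999, 0.034, -0.001], [-0.001, 0.001, -1.0]]
contact_force: [1.2, -0.2, -7.1]
opening: 0.0194
```

```bash
python3 - <<'E'
from h import *
rel([.4389,.0147,.304],12.94)
b=arm.camera('side');a=arm.camera('scene')
m=cv2.resize(b[150:270,330:450],None,fx=4.5,fy=4.5,interpolation=cv2.INTER_CUBIC)
cv2.imwrite('pics/d10.png',m)
cv2.imwrite('pics/s10.png',cv2.resize(a[290:430,290:430],None,fx=4,fy=4,interpolation=cv2.INTER_CUBIC))
print(arm.get_state()['contact_force'])
E
```

```text
t 9.65 pos [ 0.4845 -0.2489  0.305 ] yaw 1.9386573644511789 F [ 1.2342 -0.1997 -7.0895] op 0.019371635034355787 
 turn [  0.0556   0.0394 -11.0014] shift [265.0424 -36.6728   0.8161]
[ 0.3372  0.1685 -7.1806]
```

View pics/d10.png

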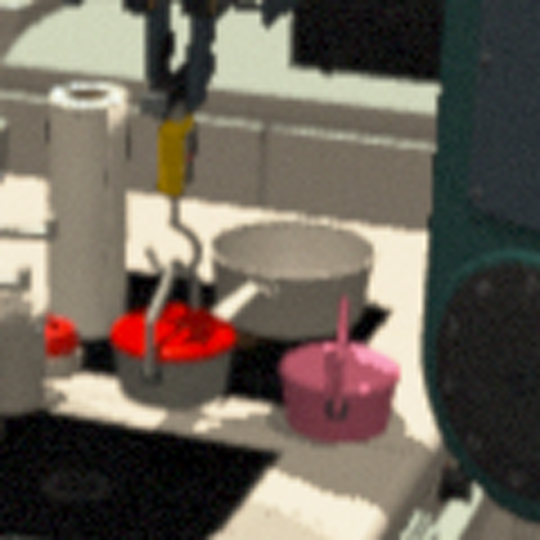

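View pics/s10.png

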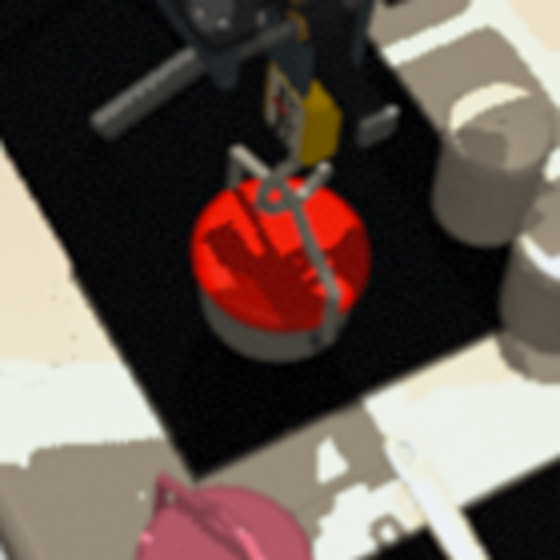

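The pail hangs free, with about 5 N of load on the hook. I'll carry it smoothly to the front of the stand.

>>> send_rows(
  plan=[0,0,-0.2,4,-0.5,0,255,0,0,-0.5,12,-1.7,0,255,0,0,-1,24,-3.3,0,255,0,0,-1.6,38,-5.3,0,255,0,0,-2.3,55,-7.6,0,255],
)

```text
time: 10.25
eef_pos: [0.4743, -0.1927, 0.3031]
eef_rot: [[-0.075, 0.997, -0.0], [0.997, 0.075, 0.0], [0.0, -0.0, -1.0]]
contact_force: [-0.2, -0.3, -7.4]
opening: 0.0194
```

>>> send_rows(
  plan=[0,0,-0.8,18,-1.7,0,255,0,0,-1.6,36,-3.4,0,255,0,0,-2.4,54,-5.1,0,255,0,0,-3.2,72,-6.8,0,255,0,0,-4,90,-8.5,0,255],
)

```text
time: 10.75
eef_pos: [0.4591, -0.1032, 0.3034]
eef_rot: [[-0.145, 0.989, 0.0], [0.989, 0.145, 0.0], [0.0, 0.0, -1.0]]
contact_force: [0.1, -0.0, -7.7]
opening: 0.0194
```

```bash
python3 - <<'E'
from h import *
rel([.4389,.0147,.304],12.94)
E
```

```text
t 10.75 pos [ 0.4591 -0.1032  0.3034] yaw 8.338443758146006 F [ 0.0547 -0.0047 -7.7441] op 0.01939504938258999 
 turn [ 0.0127 -0.001  -4.6016] shift [119.5387  -2.9203  -0.5875]
```

>>> send_rows(
  plan=[0,0,-0.8,18,-0.4,0,255,0,0,-1.6,36,-0.8,0,255,0,0,-2.4,53,-1.2,0,255,0,0,-3,68,-1.6,0,255,0,0,-3.6,82,-2,0,255],
)

```text
time: 11.25
eef_pos: [0.4453, -0.0225, 0.3034]
eef_rot: [[-0.207, 0.978, 0.0], [0.978, 0.207, 0.0], [0.0, 0.0, -1.0]]
contact_force: [-0.2, -1.4, -8.5]
opening: 0.0198
```

>>> send_rows(
  plan=[0,0,-0.3,12,2,0,255,0,0,-0.6,21,3,0,255,0,0,-0.8,28,3.3,0,255,0,0,-1,33,3.3,0,255,0,0,-1,36,3.3,0,255],
)

```text
time: 11.75
eef_pos: [0.4417, 0.0121, 0.3033]
eef_rot: [[-0.222, 0.975, -0.0], [0.975, 0.222, -0.0], [-0.0, -0.0, -1.0]]
contact_force: [0.3, -0.6, -8.3]
opening: 0.0195
```

```bash
python3 - <<'E'
from h import *
rel([.4403,.0150,.304],12.94)
b=arm.camera('side');a=arm.camera('scene');w=arm.camera('wrist')
m=cv2.resize(b[150:300,290:440],None,fx=4,fy=4,interpolation=cv2.INTER_CUBIC)
cv2.imwrite('pics/d11.png',m)
cv2.imwrite('pics/s11.png',cv2.resize(a[180:330,240:390],None,fx=4,fy=4,interpolation=cv2.INTER_CUBIC));cv2.imwrite('pics/w11.png',w)
E
```

```text
t 11.75 pos [0.4417 0.0121 0.3033] yaw 12.85284009400838 F [ 0.3004 -0.5853 -8.3429] op 0.01948407650695428 
 turn [-0.0084  0.0019 -0.0872] shift [ 3.157  -0.7217 -0.6996]
```

View pics/d11.png

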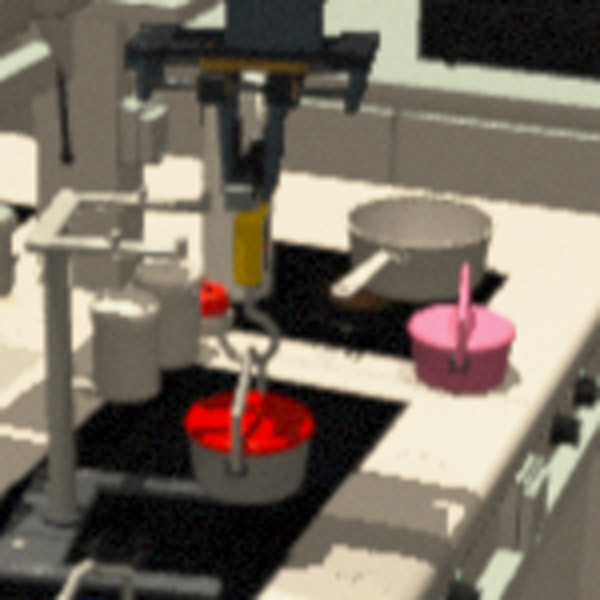

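View pics/s11.png

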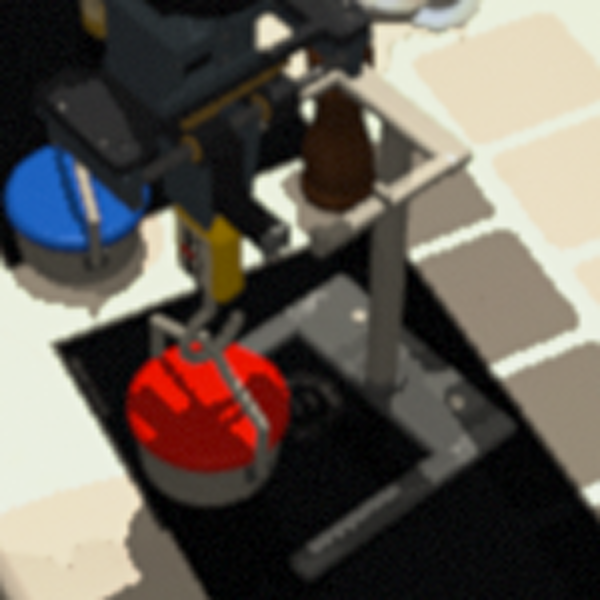

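View pics/w11.png

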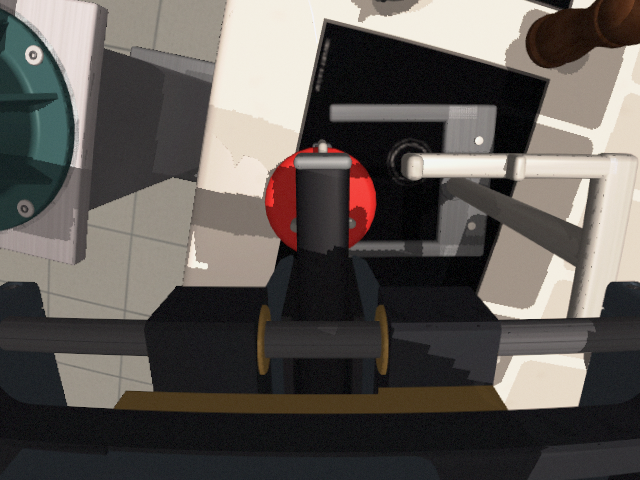

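The pail hangs level in front of the stand and the view is clear. Next: advance over the prongs.

>>> send_rows(
  plan=[0,0,0,1,4,0,255,0,0,0,2,12,0,255,0,0,0,3,22,0,255,0,0,0,3.2,33,0,255,0,0,0,3.2,44,0,255],
)

```text
time: 12.4
eef_pos: [0.4852, 0.025, 0.3033]
eef_rot: [[-0.222, 0.975, 0.0], [0.975, 0.222, 0.0], [0.0, 0.0, -1.0]]
contact_force: [0.1, -0.2, -7.8]
opening: 0.0193
```

>>> send_rows(
  plan=[0,0,0,0,10,0,255,0,0,0,0,18,0,255,0,0,0,0,23,0,255,0,0,0,0,25,0,255,0,0,0,0,25,0,255],
)

```text
time: 12.9
eef_pos: [0.5084, 0.0303, 0.3033]
eef_rot: [[-0.222, 0.975, -0.0], [0.975, 0.222, 0.0], [0.0, -0.0, -1.0]]
contact_force: [0.2, -0.2, -7.4]
opening: 0.02
```

```bash
python3 - <<'E'
from h import *
b=arm.camera('side');a=arm.camera('scene');w=arm.camera('wrist')
rel([.5085,.0307,.2699],12.94)
m=cv2.resize(b[150:300,270:420],None,fx=4,fy=4,interpolation=cv2.INTER_CUBIC)
cv2.imwrite('pics/d12.png',m)
cv2.imwrite('pics/s12.png',cv2.resize(a[180:330,240:390],None,fx=4,fy=4,interpolation=cv2.INTER_CUBIC));cv2.imwrite('pics/w12.png',w)
E
```

```text
t 13.05 pos [0.5081 0.0302 0.3034] yaw 12.831702723914193 F [ 0.415  -0.9644 -8.2317] op 0.019730793998465602 
 turn [-0.0053 -0.0031 -0.1083] shift [ 0.3886  0.5402 33.4618]
```

View pics/d12.png

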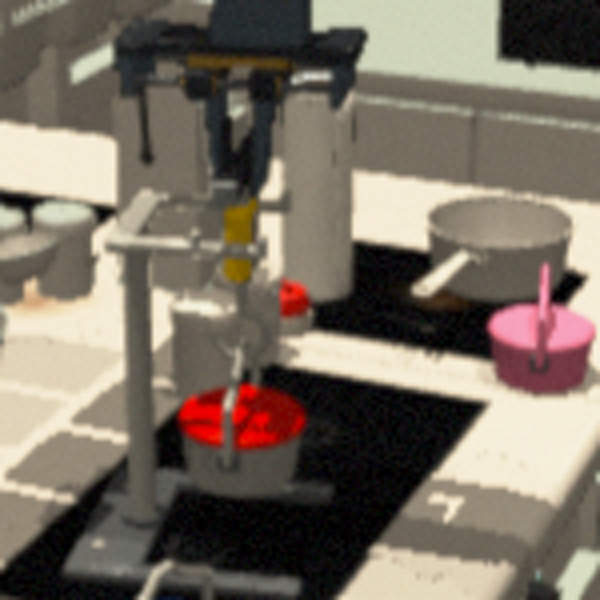

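View pics/s12.png

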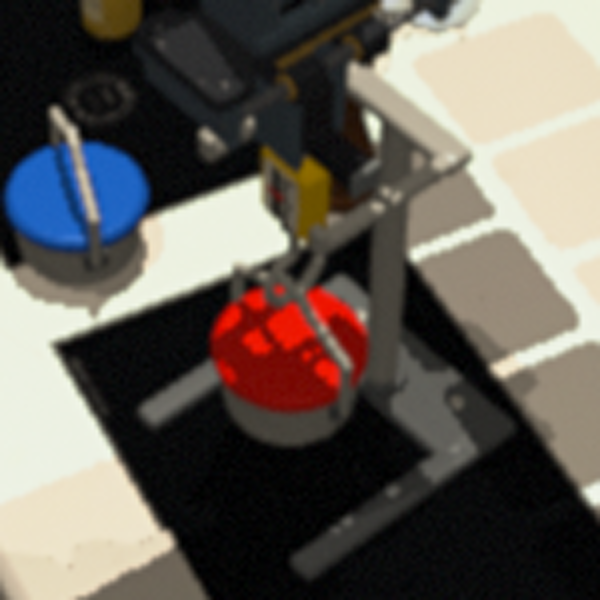

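View pics/w12.png

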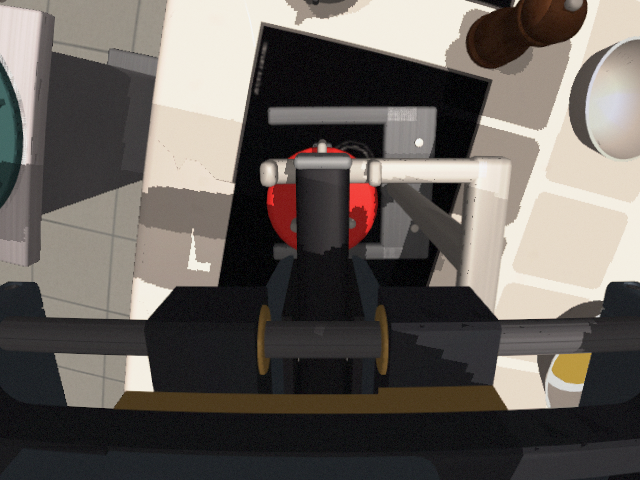

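The bar at u=323 sits midway between the prong's lips at (268,172) and (375,172). I'll lower it slowly.

>>> send_rows(
  plan=[0,0,0,0.4,0.5,7,255,0,0,0,0.4,0.5,14,255,0,0,0,0.4,0.5,20,255,0,0,0,0.4,0.5,26,255,0,0,0,0.4,0.5,30,255],
)

```text
time: 13.55
eef_pos: [0.5085, 0.0307, 0.2726]
eef_rot: [[-0.222, 0.975, -0.001], [0.975, 0.222, 0.0], [0.0, -0.001, -1.0]]
contact_force: [-0.6, 0.6, -8.1]
opening: 0.0196
```

>>> send_rows(
  plan=[0,0,0,0,0,2,255,0,0,0,0,0,3,255,0,0,0,0,0,3.5,255,0,0,0,0,0,3.5,255,0,0,0,0,0,3.5,255],
)

```text
time: 14.05
eef_pos: [0.5089, 0.0308, 0.2701]
eef_rot: [[-0.222, 0.975, 0.0], [0.975, 0.222, 0.0], [-0.0, 0.0, -1.0]]
contact_force: [0.8, 0.2, -7.8]
opening: 0.0198
```

```bash
python3 - <<'E'
from h import *
w=arm.camera('wrist');cv2.imwrite('pics/w13.png',w)
rel([.5085,.0307,.2699],12.94)
b=arm.camera('side');a=arm.camera('scene')
m=cv2.resize(b[150:300,270:420],None,fx=4,fy=4,interpolation=cv2.INTER_CUBIC)
cv2.imwrite('pics/d13.png',m)
cv2.imwrite('pics/s13.png',cv2.resize(a[180:330,240:390],None,fx=4,fy=4,interpolation=cv2.INTER_CUBIC))
E
```

```text
t 14.1 pos [0.5088 0.0308 0.27  ] yaw 12.838385985556224 F [-0.4924  0.1122 -7.9759] op 0.01954512707252102 
 turn [ 0.0147  0.0022 -0.1016] shift [ 0.0198 -0.3185  0.1279]
```

View pics/s13.png

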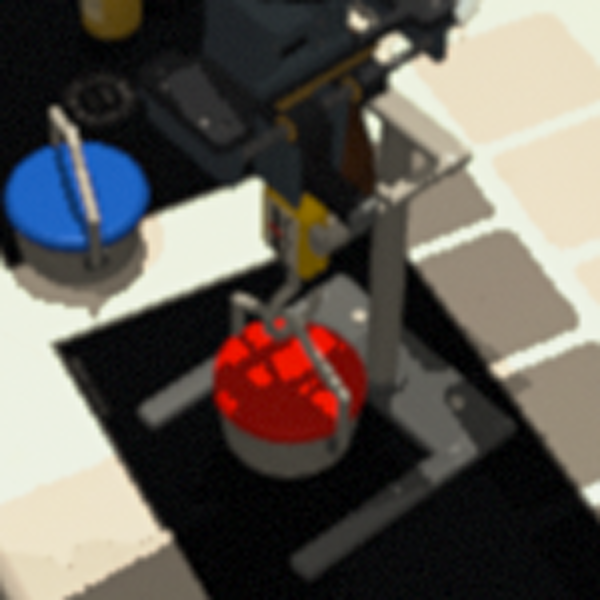

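View pics/d13.png

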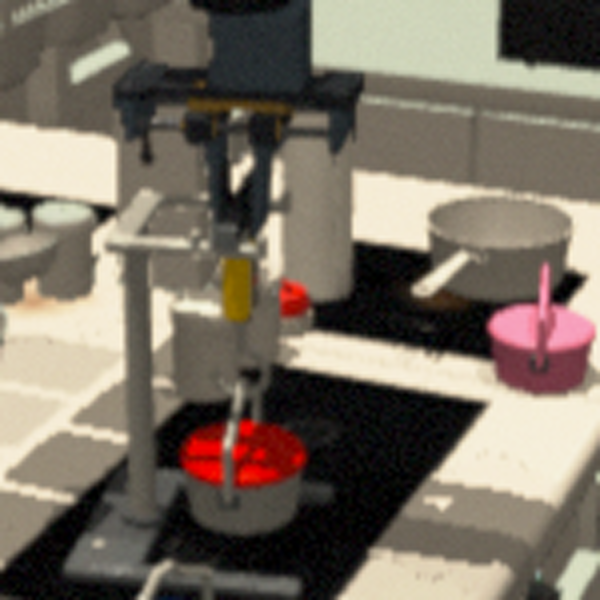

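The grip still carries 8 N, so I'll go down in 0.5–1 mm steps until the prongs take it.

>>> send_rows(
  plan=[0,0,0,0,0,0.5,255,0,0,0,0,0,1,255,0,0,0,0,0,1,255],
)

```text
time: 14.5
eef_pos: [0.5088, 0.0308, 0.2698]
eef_rot: [[-0.222, 0.975, 0.0], [0.975, 0.222, -0.0], [-0.0, 0.0, -1.0]]
contact_force: [-7.9, -0.2, 5.6]
opening: 0.0197
```

>>> send_rows(
  plan=[0,0,0,0,0,0.5,255,0,0,0,0,0,1,255,0,0,0,0,0,1,255],
)

```text
time: 14.8
eef_pos: [0.5089, 0.0308, 0.2698]
eef_rot: [[-0.222, 0.975, 0.0], [0.975, 0.222, -0.0], [-0.0, -0.0, -1.0]]
contact_force: [-15.2, -0.2, 18.9]
opening: 0.0197
```

The bar is down on the prongs. I'll relieve the excess preload, then open.

>>> send_rows(
  plan=[0,0,0,0,0,-1,255,0,0,0,0,0,-1.2,255,0,0,0,0,0,-1.2,255],
  squeeze=20,
)

```text
time: 15.1
eef_pos: [0.5089, 0.0307, 0.2698]
eef_rot: [[-0.222, 0.975, 0.0], [0.975, 0.222, -0.0], [-0.0, 0.0, -1.0]]
contact_force: [-6.4, 0.0, 7.1]
opening: 0.0196
```

>>> send_rows(
  plan=[0,0,0,0,0,0,215,0,0,0,0,0,0,205,0,0,0,0,0,0,195,0,0,0,0,0,0,180,0,0,0,0,0,0,160],
  squeeze=10,
)

```text
time: 15.6
eef_pos: [0.509, 0.0308, 0.2692]
eef_rot: [[-0.222, 0.975, 0.001], [0.975, 0.222, 0.0], [-0.0, 0.001, -1.0]]
contact_force: [-0.3, 0.9, -0.1]
opening: 0.0321
```

```bash
python3 - <<'E'
from h import *
w=arm.camera('wrist');cv2.imwrite('pics/w14.png',w)
rel([.5085,.0307,.2699],12.94)
a=arm.camera('scene')
cv2.imwrite('pics/s14.png',cv2.resize(a[180:330,240:390],None,fx=4,fy=4,interpolation=cv2.INTER_CUBIC))
E
```

```text
t 15.65 pos [0.5089 0.0308 0.2691] yaw 12.835520952957372 F [0.9059 0.6184 0.4981] op 0.03302050637328945 
 turn [ 0.0214  0.0027 -0.1045] shift [ 0.0353 -0.4415 -0.7738]
```

View pics/s14.png

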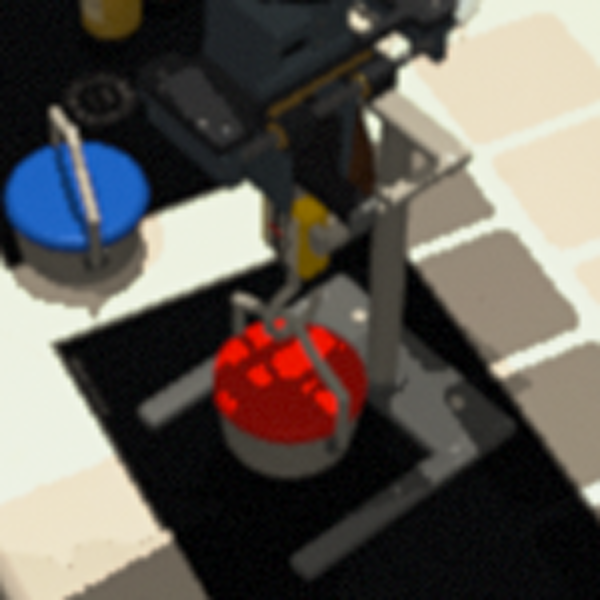

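View pics/w14.png

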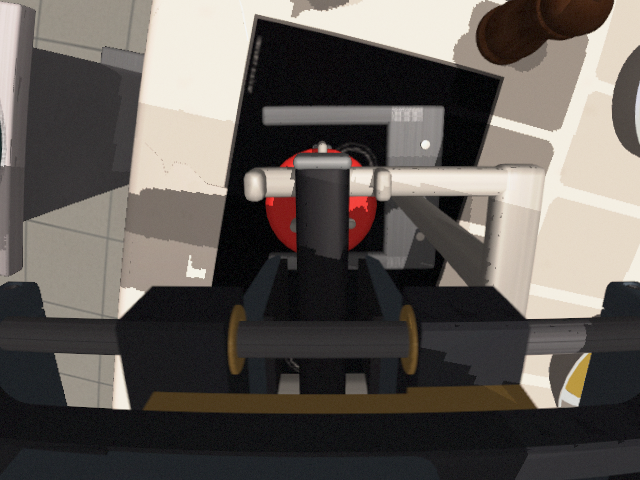

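The scale stayed in place and the wrist force is near zero. I'll open further and rise straight up.

>>> send_rows(
  plan=[0,0,0,0,0,0,100,0,0,0,0,0,0,60,0,0,0,0,0,0,40,0,0,0,0,0,0,40,0,0,0,0,0,0,40],
)

```text
time: 16.2
eef_pos: [0.5088, 0.0308, 0.2691]
eef_rot: [[-0.222, 0.975, 0.0], [0.975, 0.222, 0.0], [0.0, 0.0, -1.0]]
contact_force: [-1.0, 0.0, 0.6]
opening: 0.0712
```

>>> send_rows(
  plan=[0,0,0,0,0,-8,40,0,0,0,0,0,-20,40,0,0,0,0,0,-40,40,0,0,0,0,0,-60,40,0,0,0,0,0,-85,40],
)

```text
time: 16.7
eef_pos: [0.5086, 0.0307, 0.3556]
eef_rot: [[-0.222, 0.975, 0.0], [0.975, 0.222, -0.0], [-0.0, 0.0, -1.0]]
contact_force: [0.5, 0.1, 0.5]
opening: 0.0769
```

```bash
python3 - <<'E'
from h import *
w=arm.camera('wrist');cv2.imwrite('pics/w15.png',w)
rel([.5085,.0307,.2699],12.94)
b=arm.camera('side');a=arm.camera('scene')
cv2.imwrite('pics/d15.png',cv2.resize(b[150:300,270:420],None,fx=4,fy=4,interpolation=cv2.INTER_CUBIC))
cv2.imwrite('pics/s15.png',cv2.resize(a[180:330,240:390],None,fx=4,fy=4,interpolation=cv2.INTER_CUBIC))
E
```

```text
t 16.75 pos [0.5102 0.0308 0.3602] yaw 12.83718359730505 F [ 0.7145 -0.0907  5.3819] op 0.07663873629382288 
 turn [ 0.2975  0.0623 -0.103 ] shift [ 0.3938 -2.1398 90.2479]
```

View pics/s15.png

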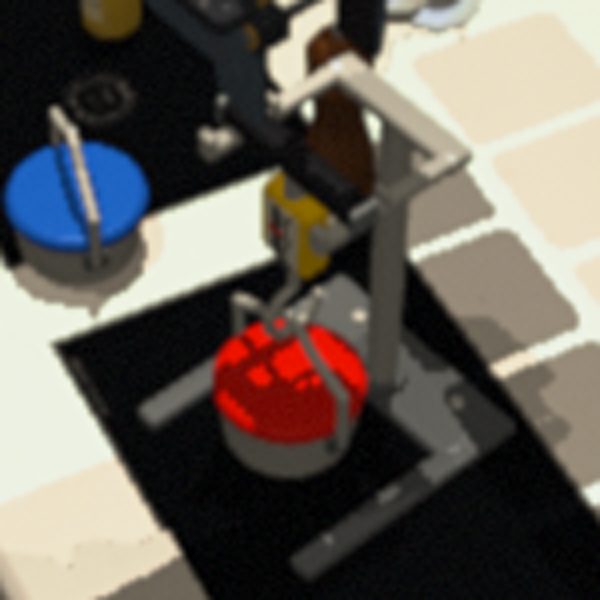

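View pics/d15.png

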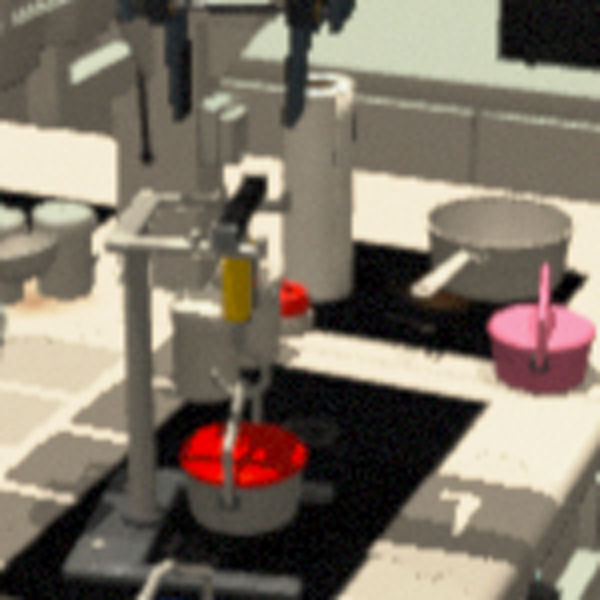

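View pics/w15.png

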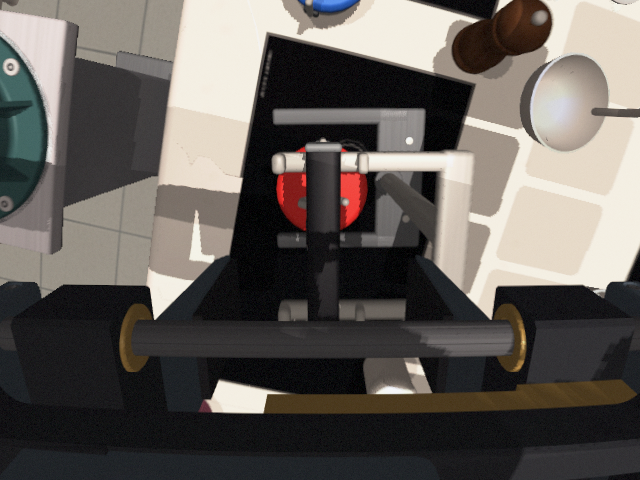

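The bar rests on both prongs between the lips, the pail hangs level inside the stand and the fingers are clear. I'll settle, back off, and check clearance and stillness.

>>> send_rows(
  plan=[0,0,0,0,0,-30,40,0,0,0,0,0,-50,40,0,0,0,0,0,-60,40,0,0,0,0,0,-60,40,0,0,0,0,0,-60,40],
)

```text
time: 17.35
eef_pos: [0.5084, 0.0308, 0.413]
eef_rot: [[-0.222, 0.975, -0.001], [0.975, 0.222, -0.0], [0.0, -0.001, -1.0]]
contact_force: [0.2, -0.6, -0.6]
opening: 0.0769
```

>>> send_rows(
  plan=[0,0,0,0,0,0,40,0,0,0,0,0,0,40,0,0,0,0,0,0,40,0,0,0,0,0,0,40,0,0,0,0,0,0,40],
)

```text
time: 17.85
eef_pos: [0.5087, 0.0308, 0.4139]
eef_rot: [[-0.222, 0.975, -0.0], [0.975, 0.222, 0.0], [0.0, -0.0, -1.0]]
contact_force: [0.5, 0.2, -0.1]
opening: 0.077
```

```bash
python3 - <<'E'
from h import *
D=arm.calibration('side');S=arm.calibration('scene')
a=arm.camera('scene');b=arm.camera('side')
for i in range(6): arm.camera('wrist')
a2=arm.camera('scene');b2=arm.camera('side');rel([.5085,.0307,.2699],12.94)
def cen(im,x0,x1,y0,y1):
    c=im[y0:y1,x0:x1].astype(int);m=((c[...,2]>100)&(c[...,1]<60)&(c[...,0]<60)).astype(np.uint8)
    n,l,st,ce=cv2.connectedComponentsWithStats(m);k=1+st[1:,4].argmax();return st[k][:5]+np.array([x0,y0,0,0,0]),ce[k]+[x0,y0]
for im in(a,a2): print('scene',cen(im,280,345,240,300))
for im in(b,b2): print('side',cen(im,300,360,245,280))
cv2.imwrite('pics/d16.png',cv2.resize(b2[200:300,270:370],None,fx=6,fy=6,interpolation=cv2.INTER_CUBIC))
for z in(0,.012,.02,.03,.04):
  L=place([.508,.0305,.224],np.array([[0,0,.056],[0,0,0]]),z)
  print(z,proj(S,L[:1]),proj(D,L[:1]),((proj(D,L[1:])-[270,200])*6).round())
E
```

```text
t 18.35 pos [0.5088 0.0308 0.4141] yaw 12.839040815762516 F [0.6328 0.6685 0.2648] op 0.07677633159655323 
 turn [ 0.0029  0.0006 -0.101 ] shift [  0.0081  -0.2669 144.1753]
scene (array([293, 261,  31,  29, 656]), array([307.6174, 276.4878]))
scene (array([293, 261,  31,  29, 656]), array([307.6174, 276.4878]))
side (array([328, 256,  19,  16, 232]), array([335.8233, 263.6552]))
side (array([328, 256,  19,  16, 233]), array([335.8584, 263.6695]))
0 [[312.0493 279.9263]] [[330.6548 270.0424]] [[364. 511.]]
0.012 [[312.1123 277.1349]] [[330.6359 266.7478]] [[364. 492.]]
0.02 [[312.1548 275.2565]] [[330.6231 264.5402]] [[364. 479.]]
0.03 [[312.2083 272.8885]] [[330.6072 261.7683]] [[364. 463.]]
0.04 [[312.2623 270.4981]] [[330.5911 258.9822]] [[364. 446.]]
```

View pics/d16.png

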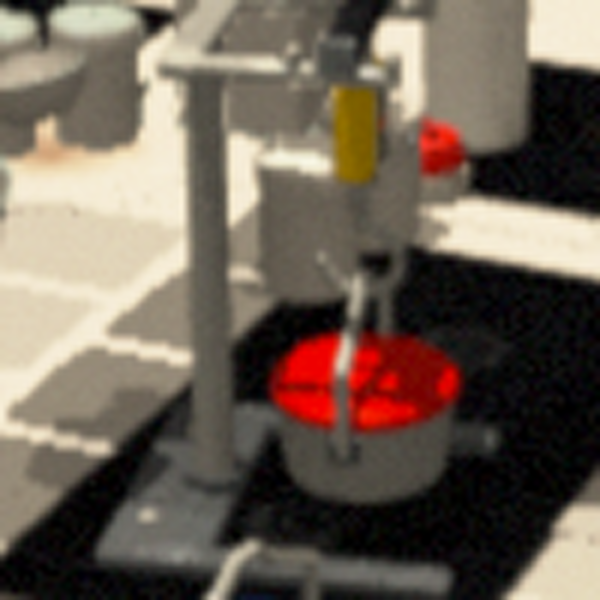

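The two picture pairs, 0.4 s apart, match to within 0.04 px, so the pail is still. The lid's height puts its underside about 20–28 mm above the worktop, and the arm is clear. Handing in.

```bash
python3 -c "
from bench import arm
print(arm.finish_job())"
```

```text
the job is handed in; nothing more can be done
None
```

The red-lidded pail now hangs on the scale, and the scale is back in its place on the stand. The job was handed in at about 18 s of the 61 s allowed; no verdict is reported.

I took the scale by its bar, lifted it off the stand and threaded the hook under the red pail's bail. I then lifted the pail clear, carried it over, lowered the bar onto the prongs between the lips, let go and moved up.

**Last checks**
- **Stillness:** pictures 0.4 s apart show the pail unmoved, to within 0.04 px.
- **Position:** the pail looks level and clear of the stand. The fingers are about 12 cm above the bar, and the wrist force is near zero.
- **Bystanders:** the blue pail looks unmoved in the last scene pictures. I saw nothing knocked over, but I did not measure the bystanders one by one.

**What went wrong or disagreed**
- **Threading contact:** part of the scale pressed on the pail with about 20 N, probably the hook's upper bend on the bail. I raised it 10 mm, the force went away and the pail stayed upright.
- **Lowering preload:** I briefly pressed the bar onto the prongs with 19 N, then eased off before opening the gripper.
- **Height of the pail:** pictures put its underside 20–28 mm above the worktop, while the force reading suggests about 30 mm. All of these are above the 12 mm needed.
- **Hook draw:** I did not measure it directly. The pictures and a load of about 5–6 N suggest roughly 17–25 mm, against the 10 mm required.

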